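# Open the sample chest with the pop-out T-handle

## Robot

A 6-joint arm with a two-finger parallel gripper is mounted at the origin on the work surface. World frame = base frame: x ahead of the robot, y to its left, z up, the work surface at z = 0. Lengths are in m, angles in rad, forces in N, time in s.
With the tool pointing down it reaches from about 0.35 to 0.775 m from the base axis. Payload 5.5 kg.
Tool frame: the origin (TCP) lies midway between the tips of the shut fingers; the grasp point (between the pads) lies hold_point_z behind it (hold_point_z is the distance from the TCP to the grasp point, in m); z points along the fingers, y is the direction in which the jaws open and shut (so a half turn about z gives the same grasp; the last joint's range is limited). The gripper opens to 85 mm and grips with 20 to 120 N. Pads are 22 mm wide; open, the fingers measure 114 mm over their backs; the gripper's body (76 mm by 85 mm) begins 54 mm behind the grasp point. The pads swing forward as they close: fully open they stand 13 mm farther back than shut.
Start: joints at [-1.429, 0.313, 0.046, 1.304, 0, 1.431], TCP at [0.16, -0.552, 0.197] pointing down, gripper open.
Joint ranges: [-2.76, 2.76], [-0.86, 1.69], [-1.03, 1.26], [-2.2, 2.34], [-1.47, 1.5], [-3.14, 3.14]. Speed limits (rad/s): [2.57, 2.57, 3.14, 3.14, 3.14, 3.14].

## Interface

Orientations are given as a unit quaternion [w, x, y, z].
In Python, from workcell import * gives the robot as it stands. The module is installed in compiled form; this text tells all that it offers.
- The arm moves only by the tool jog_arm, never from a script. Its argument "plan" is a list of rows, each a list of 6 numbers: the shift along the world's x, y, z in m, then the turn, a rotation vector about the world's x, y, z in degrees. A call has exactly 10 rows; each row shifts and turns the commanded pose from where the row before left it; what a row does not reach is not made up. A row lasts 1/10 s, in which the tool goes at most 50 mm and 8.59 degrees, less where a joint would pass 70% of its speed; a pose out of reach is approached as far as the arm can. A call with a gripper value outside its range is refused whole. "hand" is the opening, from 0 (shut) to 1 (fully open), set as the call begins (left out, the last holds). The fingers move at their own pace and stop on an object; "force" is the grip in N (left out, the last holds). Time passes only in rows, so rows that do not move let the fingers close, or fill a call up. It gives the time, the measured TCP pose, the force and the opening at its end, in the units of the state.
- get_state(): the state, without advancing time (a new reading comes with each control period).
- read_camera(name): name is "scene" or "top" or "wrist"; returns the picture (420x560x3 uint8, red, green, blue); there is no depth.
- calibration(name): a dict with "K" (3x3 intrinsics, pixels), "D" ([k1, k2, p1, p2, k3] as OpenCV has them; the pictures are not rectified), "world_to_cam" (4x4, takes a point from world to camera coordinates). Camera axes: x right, y down, z forward; pixel columns grow to the right and rows downward; lengths in m; the calibration is good to about 2 mm. A picture is of the moment at which its call begins: read the wrist's pose just before it. calibration takes no time and is no camera call; for the wrist camera it gives the pose at the moment of the call.
- hand_in(): hands the job in, once; it reports no verdict.
The state is a dict: "clock": time; "joint_pos": joint angles; "qvel": joint speeds; "tau": joint torques, N m; "tcp_pos": TCP position; "orientation": TCP orientation; "wrist_force": force on the tool from outside, world axes, zero at the start; "ft_torque": the same for the moment, N m; "finger_gap": finger opening in m.
Only numpy, scipy, OpenCV 4.12 (cv2) and the standard library are available. Lean on these libraries where they do the work, as an engineer would, in place of code of your own. Each camera call takes 0.05 s, during which the arm holds its last target.

## Task

Open the insulated sample chest: press in the round release button beside its sunken T-handle until the handle pops out, turn the handle clockwise until its latch lets go, then raise the lid until it stays up, open by a good hand's breadth (some 90 mm) at the front. Go by feel and be gentle: do not ram the button, and do not force the latch by wrenching the handle hard against its end stop or pulling at a lid that is still latched; leave the things standing round the chest alone.

Things in the scene. Friction and masses are not known exactly. Their poses are not given: they have to be found in the camera images.
- case: white insulated chest, fixed to the bench, 300 mm deep (x) x 340 mm wide (y) x 160 mm high with its lid; origin at the centre of its underside, x away from the handle's side towards the lid's hinge, z up
- hinge (a point): the lid's hinge line, at the far (+x) top rim of the chest, 130 mm above the bench, half-way along it; the line runs along the chest's y. Axes turn with the lid: x points from the handle to the hinge, z out of the lid
- lid (a joint): opening angle of the lid, rad: 0 shut, grows as the front (the handle's side, -x) rises, up to 1.3. The lid reaches 300 mm from the hinge; lifting it at the handle takes some 3 to 6 N and its stiff hinge holds it wherever it is left
- pocket (a point): centre of the pocket's mouth, on the handle's axis, in the top face of the grey handle housing: a block 70 mm (x) x 160 mm (y) x 20 mm high on the lid, from 58 mm on the -y side of this point to 102 mm on its +y side. Axes like the chest's, fixed to the lid. 215 mm from the hinge line
- bar (a point): centre of the steel T-bar, 90 mm long (its y), 14 mm wide (its x), 16 mm tall (its z). At the start it lies along the chest's y in the pocket, its top flush with the housing, and cannot be gripped; popped out, its centre is 26 mm above the housing's top face, with a free gap of 18 mm under the bar. The axes turn with the bar. A light spring holds it out
- handle_out (a joint): how far the handle has come out, m: 0 held in the pocket, 0.034 popped fully out
- handle_turn (a joint): turn of the T-bar, rad: 0 along the chest's y, grows clockwise seen from above. Friction about 0.1 N m. The latch lets go somewhere between 0.9 and 1.35 (differs from chest to chest), and about 0.14 rad after that the handle comes against an end stop; clear of the latch, the lid is free
- button: round dark steel push button, 22 mm across, 74 mm from the handle's axis on the chest's +y side, its top (origin, z up) 18 mm above the housing. Spring 3 N plus 0.45 N per mm. Lets the handle go somewhere between 3 and 10 mm of travel (differs from chest to chest); 2 mm on it meets a hard stop. Springs back; the handle stays out. More than 25 N damages it
- striker: steel striker bracket inside the chest's front wall, origin on the handle's axis at the chest's rim; the latch under the lid and the handle's end stop bear on it. More than 30 N on it damages it; at the end stop 0.1 N m of turning moment puts about 7 N on it
- flask: bystander: amber bottle with a cap, 70 mm across, 150 mm tall, origin under its centre
- dishes: bystander: stack of culture dishes, 90 mm across, 88 mm tall, origin under its centre
- tubes: bystander: tube rack, 100 x 60 mm, 93 mm tall, origin under its centre

How it is judged:
By the outcome, as a careful person would: the job done as asked, in the order asked, and still so for the second after the job is handed in, with the robot touching nothing.
It also fails if it takes over 72 s, if anything falls off the work surface, if the arm or the gripper's body presses on something with over 40 N, if the wrist force passes 120 N, or if a joint passes its speed limit or range.

## Working session

There is one attempt and no reset: what is moved stays moved. The work goes in short steps, Python scripts to look and compute and a tool call to move; the robot and the scene stay as the last step left them, time stands still between calls to the robot, and variables do not carry over. Pictures are saved under pics/ and viewed, and the job is handed in when it is done.

Besides the shell and the picture viewer there is one more tool, called after "Request:" by a JSON object that holds its "fn" and its "kwargs", one argument or row to a line. jog_arm: Moves the arm, as the interface text tells. Its arguments: {"type":"object","properties":{"plan":{"type":"array","items":{"type":"array","items":{"type":"number"}}},"hand":{"type":"number"},"force":{"type":"number"}},"required":["plan"]}

```bash
mkdir -p pics; python3 - <<'E'
from workcell import *
import cv2
s=get_state()
for k in s: print(k,s[k])
for n in ["scene","top"]:
    im=read_camera(n); cv2.imwrite(f"pics/{n}0.png",im[:,:,::-1])
    c=calibration(n); print(n,c)
E
```

```text
clock 0.0
joint_pos [-1.42861008e+00  3.14021786e-01  4.49894522e-02  1.30358161e+00
  1.49189448e-06  1.43116498e+00]
qvel [-0.00057146  0.0004142   0.00072256 -0.00063077 -0.00062878 -0.00108117]
tau [ 9.71045392e-05 -4.80629718e+01  2.98529935e+01  1.93756842e-02
 -2.46558402e-04 -2.45243612e-06]
tcp_pos [ 0.15980242 -0.55176477  0.19580103]
orientation [-9.08809225e-04  9.90088363e-01  1.40442901e-01 -4.15009717e-07]
wrist_force [-0.05990608  0.34496376 -0.4659252 ]
ft_torque [0.03656752 0.00214503 0.03329987]
finger_gap 0.08525063229434372
scene {'K': array([[537.18458424,   0.        , 284.6270996 ],
       [  0.        , 537.18458424, 216.89912965],
       [  0.        ,   0.        ,   1.        ]]), 'D': array([-0.19903137,  0.        ,  0.        ,  0.        ,  0.        ]), 'world_to_cam': array([[ 2.16870687e-02,  9.99545309e-01,  2.09486796e-02,
        -3.75701753e-02],
       [ 7.11895942e-01, -7.27332134e-04, -7.02284585e-01,
        -3.53793124e-01],
       [-7.01950026e-01,  3.01437741e-02, -7.11588023e-01,
         1.84948250e+00],
       [ 0.00000000e+00,  0.00000000e+00,  0.00000000e+00,
         1.00000000e+00]])}
top {'K': array([[417.28056704,   0.        , 274.87679207],
       [  0.        , 417.28056704, 209.56886175],
       [  0.        ,   0.        ,   1.        ]]), 'D': array([-0.01553128,  0.        ,  0.        ,  0.        ,  0.        ]), 'world_to_cam': array([[-0.02856949, -0.9995719 ,  0.00630871,  0.02484823],
       [-0.98703101,  0.02721254, -0.15820636,  0.63058481],
       [ 0.15796696, -0.01074677, -0.98738592,  1.13266303],
       [ 0.        ,  0.        ,  0.        ,  1.        ]])}
```

View pics/top0.png

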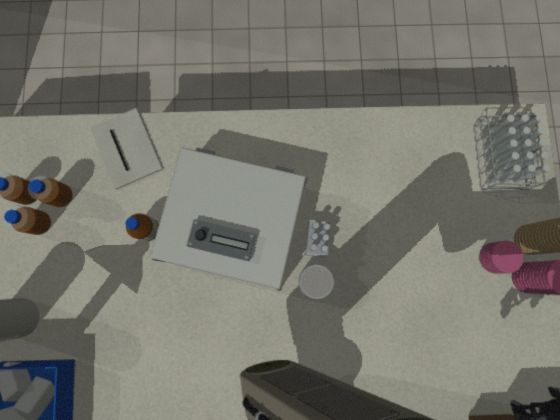

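View pics/scene0.png

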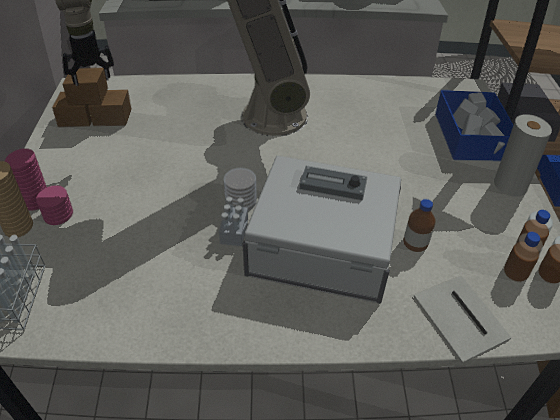

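The top view shows the chest spanning about (153..306, 150..290), with the housing near (223,238), the button near (202,234) and the bar near (231,241). The flask is at (139,226), the dishes at (316,282) and the tubes at (319,237). I'll enlarge it next.

```bash
python3 - <<'E'
import cv2
im=cv2.imread("pics/top0.png")[195:285,170:280]
cv2.imwrite("pics/crop_top.png",cv2.resize(im,None,fx=7,fy=6.66,interpolation=cv2.INTER_CUBIC))
im=cv2.imread("pics/scene0.png")[155:215,290:380]
cv2.imwrite("pics/crop_sc.png",cv2.resize(im,None,fx=8,fy=8,interpolation=cv2.INTER_CUBIC))
im=cv2.imread("pics/top0.png")[140:300,130:330]
cv2.imwrite("pics/crop_top2.png",cv2.resize(im,None,fx=3.75,fy=3.75,interpolation=cv2.INTER_CUBIC))
E
```

```text
(no output)
```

View pics/crop_top.png

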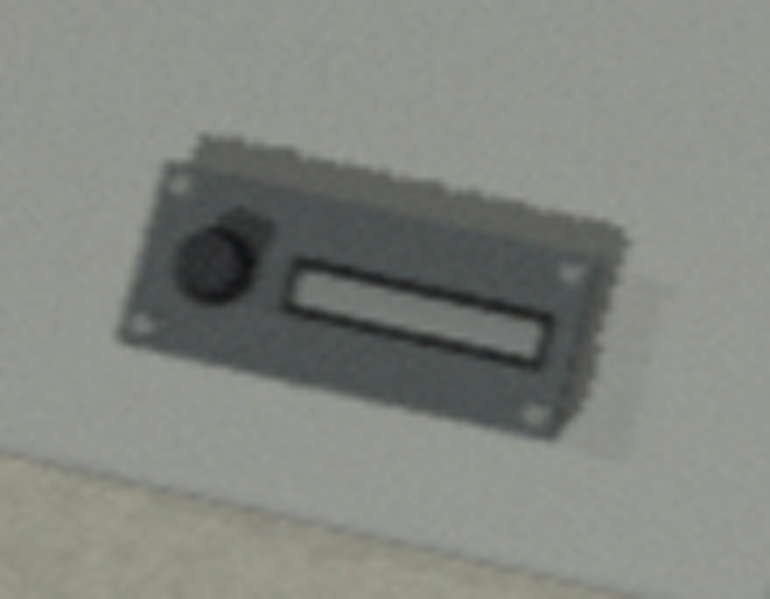

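View pics/crop_sc.png

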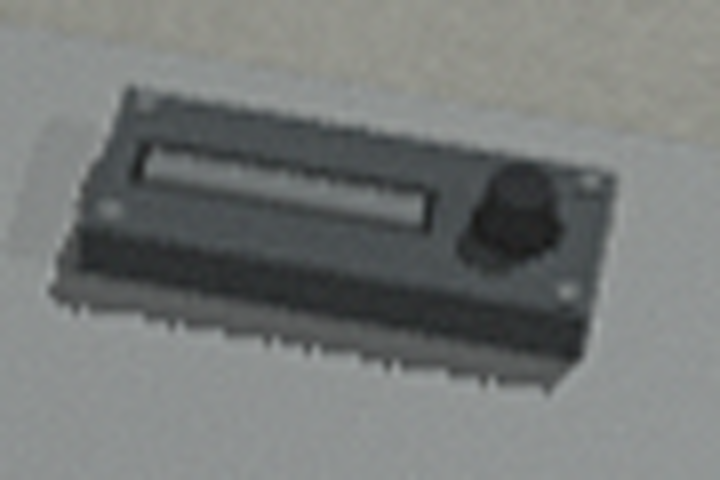

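View pics/crop_top2.png

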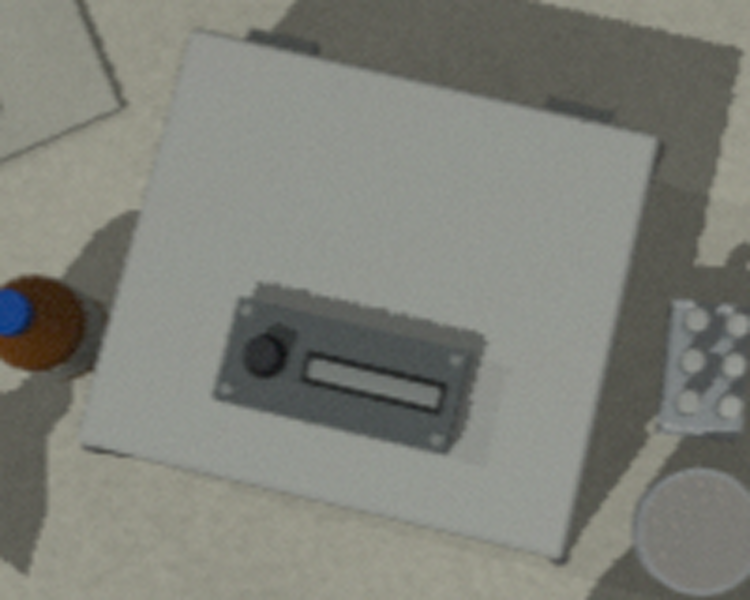

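```bash
cat > h.py <<'E'
import numpy as np, cv2
def ray(c,px):
    u=cv2.undistortPoints(np.array([[px]],float),c["K"],c["D"])[0,0]
    T=c["world_to_cam"];R=T[:3,:3];t=T[:3,3]
    o=-R.T@t; d=R.T@np.array([u[0],u[1],1]); return o,d
def onz(c,px,z):
    o,d=ray(c,px); return o+d*(z-o[2])/d[2]
def tri(c1,p1,c2,p2):
    a,d=ray(c1,p1);b,e=ray(c2,p2)
    s=np.linalg.lstsq(np.c_[d,-e],b-a,rcond=None)[0]
    P,Q=a+s[0]*d,b+s[1]*e
    return (P+Q)/2,np.linalg.norm(P-Q)
def proj(c,P):
    T=c["world_to_cam"]
    return cv2.projectPoints(np.atleast_2d(P).astype(float),cv2.Rodrigues(T[:3,:3])[0],T[:3,3],c["K"],c["D"])[0][:,0]
E
python3 - <<'E'
from workcell import *
from h import *
t=calibration("top");s=calibration("scene")
f=lambda x,y:(170+(x+.5)/7-.5,195+(y+.5)/6.66-.5)
g=lambda x,y:(290+(x+.5)/8-.5,155+(y+.5)/8-.5)
np.set_printoptions(precision=4,suppress=True)
print("button",tri(t,f(209,260),s,g(523,180)), onz(t,f(209,260),.198),onz(s,g(523,180),.198))
print("bar",tri(t,f(420,313),s,g(285,187)), onz(t,f(420,313),.18),onz(s,g(285,187),.18))
for a,b in [((168,163),(586,340-25)),((120,340),(613,178)),((555,438),(132,90)),((603,255),(82,232))]:
    print("corner",tri(t,f(*a),s,g(*b)),onz(t,f(*a),.18))
k=lambda x,y:(130+(x+.5)/3.75-.5,140+(y+.5)/3.75-.5)
for p in [(195,32),(85,447),(560,560),(660,140)]: print("lid",onz(t,k(*p),.16))
print("dish",onz(t,k(700,530),.088),"flaskcap",onz(t,k(10,312),.15),"tubes",[onz(t,k(*q),.093) for q in [(675,300),(663,430),(750,430)]])
E
```

```text
button (array([0.5529, 0.1957, 0.1972]), np.float64(0.0005208149894587042)) [0.5528 0.1953 0.198 ] [0.5538 0.1958 0.198 ]
bar (array([0.5331, 0.1243, 0.1765]), np.float64(0.0009128964258405264)) [0.5328 0.1235 0.18  ] [0.537  0.1242 0.18  ]
corner (array([0.5922, 0.2135, 0.1768]), np.float64(0.0004053593451511266)) [0.5918 0.2131 0.18  ]
corner (array([0.526 , 0.2309, 0.1749]), np.float64(0.00034339211104568115)) [0.5256 0.23   0.18  ]
corner (array([0.4852, 0.0777, 0.1761]), np.float64(0.002149283135083381)) [0.485  0.0764 0.18  ]
corner (array([0.5532, 0.059 , 0.1753]), np.float64(0.0015613862324650267)) [0.5527 0.0581 0.18  ]
lid [0.7836 0.2487 0.16  ]
lid [0.4963 0.3206 0.16  ]
lid [0.4128 0.0039 0.16  ]
lid [ 0.6971 -0.0741  0.16  ]
dish [ 0.4287 -0.0976  0.088 ] flaskcap [0.5906 0.3767 0.15  ] tubes [array([ 0.5938, -0.0862,  0.093 ]), array([ 0.5002, -0.0737,  0.093 ]), array([ 0.4984, -0.136 ,  0.093 ])]
```

Request:
{"fn": "jog_arm", "kwargs": {
  "plan": [
    [0, 0, 0.02, 0, 0, 7.975],
    [0, 0, 0.02, 0, 0, 7.975],
    [0, 0, 0.02, 0, 0, 7.975],
    [0, 0, 0.02, 0, 0, 7.975],
    [0, 0, 0.02, 0, 0, 7.975],
    [0.0157, 0.0299, 0, 0, 0, 7.975],
    [0.0157, 0.0299, 0, 0, 0, 7.975],
    [0.0157, 0.0299, 0, 0, 0, 7.975],
    [0.0157, 0.0299, 0, 0, 0, 7.975],
    [0.0157, 0.0299, 0, 0, 0, 7.975]
  ],
  "hand": 0,
  "force": 20
}}

```text
clock: 1.1
tcp_pos: [0.2387, -0.4014, 0.2963]
orientation: [-0.0, 0.668, 0.744, 0.0]
wrist_force: [-0.0, 0.2, 0.1]
finger_gap: 0.0001
```

Request:
{"fn": "jog_arm", "kwargs": {
  "plan": [
    [0.0157, 0.0299, 0, 0, 0, 7.975],
    [0.0157, 0.0299, 0, 0, 0, 7.975],
    [0.0157, 0.0299, 0, 0, 0, 7.975],
    [0.0157, 0.0299, 0, 0, 0, 7.975],
    [0.0157, 0.0299, 0, 0, 0, 7.975],
    [0.0157, 0.0299, 0, 0, 0, 7.975],
    [0.0157, 0.0299, 0, 0, 0, 7.975],
    [0.0157, 0.0299, 0, 0, 0, 7.975],
    [0.0157, 0.0299, 0, 0, 0, 7.975],
    [0.0157, 0.0299, 0, 0, 0, 7.975]
  ]
}}

```text
clock: 2.1
tcp_pos: [0.3956, -0.1024, 0.2965]
orientation: [-0.0, 0.035, 0.999, 0.0]
wrist_force: [0.8, -0.6, 0.5]
finger_gap: -0.0003
```

Request:
{"fn": "jog_arm", "kwargs": {
  "plan": [
    [0.0157, 0.0299, 0, 0, 0, 7.975],
    [0.0157, 0.0299, 0, 0, 0, 7.975],
    [0.0157, 0.0299, 0, 0, 0, 7.975],
    [0.0157, 0.0299, 0, 0, 0, 7.975],
    [0.0157, 0.0299, 0, 0, 0, 7.975],
    [0.0157, 0.0299, 0, 0, 0, 7.975],
    [0.0157, 0.0299, 0, 0, 0, 7.975],
    [0.0157, 0.0299, 0, 0, 0, 7.975],
    [0.0157, 0.0299, 0, 0, 0, 7.975],
    [0.0157, 0.0299, 0, 0, 0, 7.975]
  ]
}}

```text
clock: 3.1
tcp_pos: [0.5526, 0.1965, 0.2962]
orientation: [-0.0, -0.614, 0.789, 0.0]
wrist_force: [-0.0, -0.0, 0.6]
finger_gap: 0.0001
```

```bash
python3 - <<'E'
from workcell import *
from h import *
s=get_state(); print(s["tcp_pos"],s["joint_pos"])
c=calibration("wrist"); im=read_camera("wrist")
img=im[:,:,::-1].copy()
yc=np.array([.252,.968,0]);p=np.array([.533,.1237,.18])
P=[p+yc*.074+[0,0,.018],p,[0.5526,.1965,.198]]
for q in proj(c,P): print(q); 
cv2.imwrite("pics/w1.png",cv2.resize(img,None,fx=1.42,fy=1.42))
E
```

```text
[0.55262362 0.1964672  0.2961834 ] [ 2.04776636e-01  3.36374680e-01  3.19887435e-01  1.55530267e+00
 -3.84427317e-05 -1.11705834e+00]
[284.06008887 197.11325257]
[284.54435797 114.91899003]
[283.38907736 198.49707908]
```

View pics/w1.png

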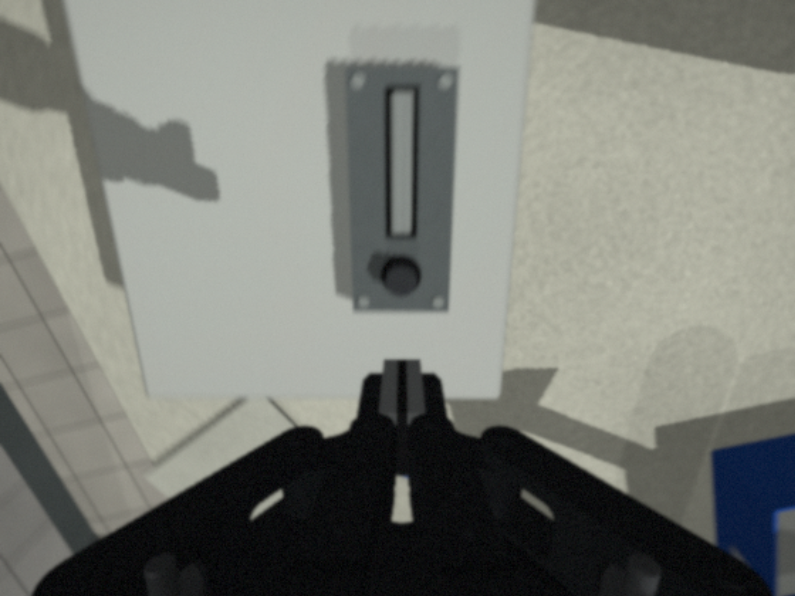

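The wrist picture is at 1.42x scale. The button is at (401,275) and the bar's centre at (402,161). Both are within about 3 px of my prediction, and the yaw is aligned. I'll go down to just above the button.

Request:
{"fn": "jog_arm", "kwargs": {
  "plan": [
    [0, -0.0015, -0.018, 0, 0, 0],
    [0, 0, -0.018, 0, 0, 0],
    [0, 0, -0.018, 0, 0, 0],
    [0, 0, -0.016, 0, 0, 0],
    [0, 0, -0.01, 0, 0, 0],
    [0, 0, -0.006, 0, 0, 0],
    [0, 0, -0.004, 0, 0, 0],
    [0, 0, 0, 0, 0, 0],
    [0, 0, 0, 0, 0, 0],
    [0, 0, 0, 0, 0, 0]
  ]
}}

```text
clock: 4.15
tcp_pos: [0.5528, 0.1937, 0.2074]
orientation: [0.001, -0.611, 0.791, -0.0]
wrist_force: [-0.2, -0.0, -0.1]
finger_gap: -0.0002
```

Request:
{"fn": "jog_arm", "kwargs": {
  "plan": [
    [0, 0, -0.001, 0, 0, 0],
    [0, 0, -0.001, 0, 0, 0],
    [0, 0, -0.001, 0, 0, 0],
    [0, 0, -0.001, 0, 0, 0],
    [0, 0, -0.001, 0, 0, 0],
    [0, 0, -0.001, 0, 0, 0],
    [0, 0, -0.001, 0, 0, 0],
    [0, 0, -0.001, 0, 0, 0],
    [0, 0, 0, 0, 0, 0],
    [0, 0, 0, 0, 0, 0]
  ]
}}

```text
clock: 5.15
tcp_pos: [0.5524, 0.1936, 0.1987]
orientation: [-0.0, -0.611, 0.791, 0.0]
wrist_force: [0.3, -0.9, 0.5]
finger_gap: -0.0004
```

Request:
{"fn": "jog_arm", "kwargs": {
  "plan": [
    [0, 0, -0.0005, 0, 0, 0],
    [0, 0, -0.0005, 0, 0, 0],
    [0, 0, -0.0005, 0, 0, 0],
    [0, 0, -0.0005, 0, 0, 0],
    [0, 0, -0.0005, 0, 0, 0],
    [0, 0, -0.0005, 0, 0, 0],
    [0, 0, 0, 0, 0, 0],
    [0, 0, 0, 0, 0, 0],
    [0, 0, 0, 0, 0, 0],
    [0, 0, 0, 0, 0, 0]
  ]
}}

```text
clock: 6.15
tcp_pos: [0.5524, 0.1937, 0.1958]
orientation: [0.0, -0.612, 0.791, 0.0]
wrist_force: [-0.6, 0.4, -0.2]
finger_gap: 0.0001
```

Request:
{"fn": "jog_arm", "kwargs": {
  "plan": [
    [0, 0, -0.0005, 0, 0, 0],
    [0, 0, -0.0005, 0, 0, 0],
    [0, 0, -0.0005, 0, 0, 0],
    [0, 0, -0.0005, 0, 0, 0],
    [0, 0, 0, 0, 0, 0],
    [0, 0, 0, 0, 0, 0],
    [0, 0, 0, 0, 0, 0],
    [0, 0, 0, 0, 0, 0],
    [0, 0, 0, 0, 0, 0],
    [0, 0, 0, 0, 0, 0]
  ]
}}

```text
clock: 7.15
tcp_pos: [0.5524, 0.1936, 0.1937]
orientation: [-0.0, -0.611, 0.791, 0.0]
wrist_force: [0.2, 0.3, -0.2]
finger_gap: -0.0003
```

```bash
cat > look.py <<'E'
import sys
from workcell import *
from h import *
n=sys.argv[1]
s=get_state()
im=read_camera("scene")[:,:,::-1]
t=read_camera("top")[:,:,::-1]
a=cv2.resize(im[130:220,280:400],None,fx=5,fy=5,interpolation=cv2.INTER_CUBIC)
cv2.imwrite(f"pics/{n}.png",a)
b=cv2.resize(t[180:290,160:290],None,fx=5,fy=5,interpolation=cv2.INTER_CUBIC)
cv2.imwrite(f"pics/{n}_t.png",b)
print(s["clock"],s["tcp_pos"],s["wrist_force"],s["ft_torque"])
E
python3 look.py l1
```

```text
7.15 [0.55239789 0.19360983 0.19372452] [ 0.20750805  0.26945599 -0.24876114] [ 0.03056759 -0.04078077 -0.01145146]
```

View pics/l1.png

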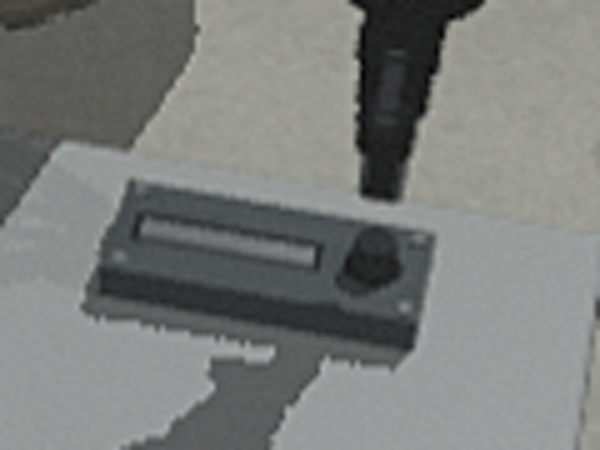

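```bash
python3 - <<'E'
from workcell import *
from h import *
s=get_state();c=calibration("scene");t=calibration("top")
p=proj(c,[s["tcp_pos"]])[0];print(p,(p-[280,130])*5)
p=proj(t,[s["tcp_pos"]])[0];print(p,(p-[160,180])*5)
E
```

```text
[353.81700011 177.99302655] [369.08500054 239.96513273]
[200.42202824 233.91784816] [202.1101412 269.5892408]
```

View pics/l1_t.png

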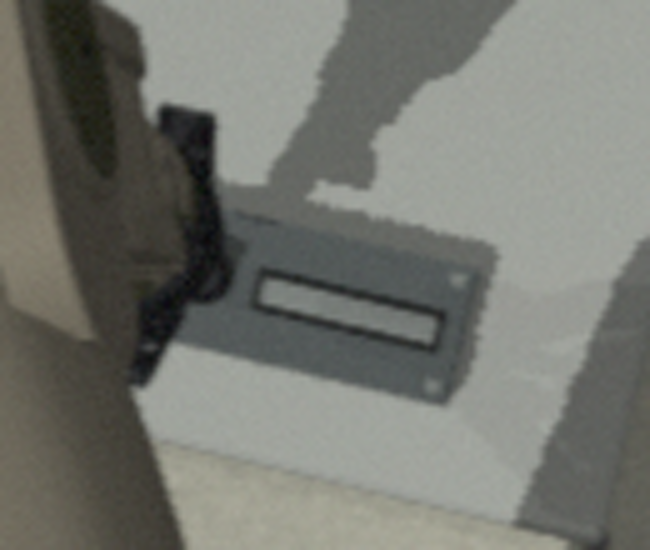

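```bash
python3 - <<'E'
from workcell import *
from h import *
s=get_state();c=calibration("wrist")
im=read_camera("wrist")[:,:,::-1]
print(proj(c,[s["tcp_pos"],s["tcp_pos"]+[0,0,.02],s["tcp_pos"]-[0,0,.02]])*1.42, s)
cv2.imwrite("pics/w2.png",cv2.resize(im,None,fx=1.42,fy=1.42))
E
```

```text
[[402.85527355 343.53170386]
 [403.00143688 364.25925116]
 [402.73543874 326.53299269]] {'clock': 7.25, 'joint_pos': array([ 2.00021503e-01,  3.34392222e-01,  6.85676940e-02,  1.30497206e+00,
        3.53649734e-05, -1.11585505e+00]), 'qvel': array([-0.00039368, -0.00039816,  0.00093688,  0.00015097,  0.00014225,
       -0.00050584]), 'tau': array([-2.81642888e-04, -4.92352474e+01,  2.98852336e+01,  1.69743176e-03,
       -1.06884600e-04,  5.04049154e-06]), 'tcp_pos': array([0.55243295, 0.19363562, 0.19374971]), 'orientation': array([ 7.70212726e-06, -6.11486805e-01,  7.91254628e-01,  1.59174117e-05]), 'wrist_force': array([-0.08598818, -0.96687413,  0.65859189]), 'ft_torque': array([ 0.02762007, -0.02930849,  0.00648499]), 'finger_gap': -0.00031319777199579577}
```

View pics/w2.png

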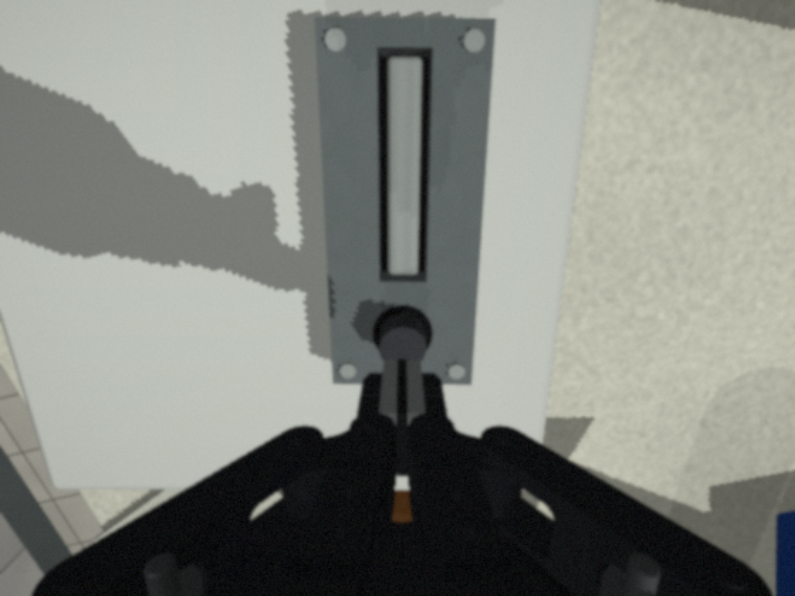

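```bash
python3 - <<'E'
import workcell
print([n for n in dir(workcell) if not n.startswith('_')])
print(getattr(workcell,'hold_point_z',None))
from workcell import *
from h import *
s=get_state();c=calibration("wrist")
for z in [.005,.01,.015,.017,.02,.025]: 
  for dx in (-.011,0,.011): print(z,dx,proj(c,[s["tcp_pos"]+[-.252*dx,-.968*dx,z]])*1.42)
E
```

```text
['MotionError', 'calibration', 'get_state', 'hand_in', 'hold_point_z', 'read_camera']
0.0187
0.005 -0.011 [[402.94962098 370.68534833]]
0.005 0 [[402.97448504 348.2634557 ]]
0.005 0.011 [[403.00035653 325.00809564]]
0.01 -0.011 [[402.98610287 376.2006944 ]]
0.01 0 [[403.01227862 353.29866479]]
0.01 0.011 [[403.03954157 329.52358371]]
0.015 -0.011 [[403.0245005  382.00516706]]
0.015 0 [[403.05209302 358.60269424]]
0.015 0.011 [[403.08086109 334.28471088]]
0.017 -0.011 [[403.0404302  384.41307138]]
0.017 0 [[403.06862138 360.80446009]]
0.017 0.011 [[403.09802612 336.26248726]]
0.02 -0.011 [[403.06496924 388.12217515]]
0.02 0 [[403.09409511 364.19770963]]
0.02 0.011 [[403.12449468 339.31211591]]
0.025 -0.011 [[403.10768179 394.57773175]]
0.025 0 [[403.13847071 370.10838792]]
0.025 0.011 [[403.17064267 344.62882042]]
```

Request:
{"fn": "jog_arm", "kwargs": {
  "plan": [
    [0, 0, -0.0004, 0, 0, 0],
    [0, 0, -0.0004, 0, 0, 0],
    [0, 0, -0.0004, 0, 0, 0],
    [0, 0, -0.0004, 0, 0, 0],
    [0, 0, -0.0004, 0, 0, 0],
    [0, 0, -0.0004, 0, 0, 0],
    [0, 0, -0.0004, 0, 0, 0],
    [0, 0, -0.0004, 0, 0, 0],
    [0, 0, -0.0004, 0, 0, 0],
    [0, 0, -0.0004, 0, 0, 0]
  ]
}}

```text
clock: 8.3
tcp_pos: [0.5524, 0.1936, 0.1897]
orientation: [-0.0, -0.611, 0.791, 0.0]
wrist_force: [0.2, 0.3, 0.3]
finger_gap: 0.0003
```

Request:
{"fn": "jog_arm", "kwargs": {
  "plan": [
    [0, 0, -0.0004, 0, 0, 0],
    [0, 0, -0.0004, 0, 0, 0],
    [0, 0, -0.0004, 0, 0, 0],
    [0, 0, -0.0004, 0, 0, 0],
    [0, 0, -0.0004, 0, 0, 0],
    [0, 0, -0.0004, 0, 0, 0],
    [0, 0, -0.0004, 0, 0, 0],
    [0, 0, -0.0004, 0, 0, 0],
    [0, 0, 0, 0, 0, 0],
    [0, 0, 0, 0, 0, 0]
  ]
}}

```text
clock: 9.3
tcp_pos: [0.5524, 0.1936, 0.1865]
orientation: [-0.0, -0.611, 0.791, 0.0]
wrist_force: [0.1, -0.1, 0.1]
finger_gap: -0.0
```

```bash
python3 look.py l2;  python3 - <<'E'
from workcell import *
from h import *
im=read_camera("wrist")[:,:,::-1]
cv2.imwrite("pics/w3.png",cv2.resize(im[180:300,200:360],None,fx=5,fy=5,interpolation=cv2.INTER_CUBIC))
E
```

```text
9.3 [0.55235493 0.19361536 0.18650789] [ 0.13068336 -0.09429403  0.13013263] [ 0.00994288  0.01695536 -0.00817815]
```

View pics/l2.png

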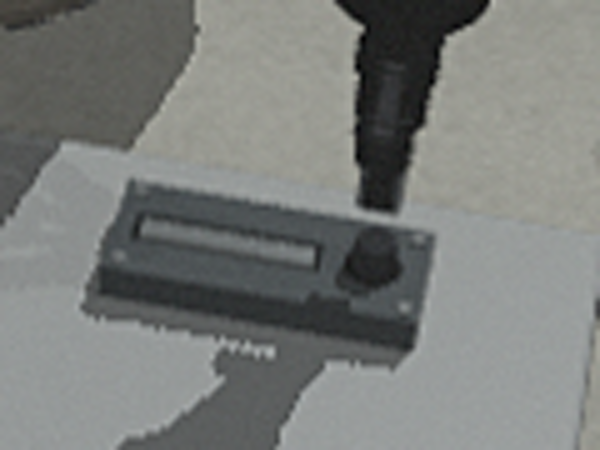

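View pics/w3.png

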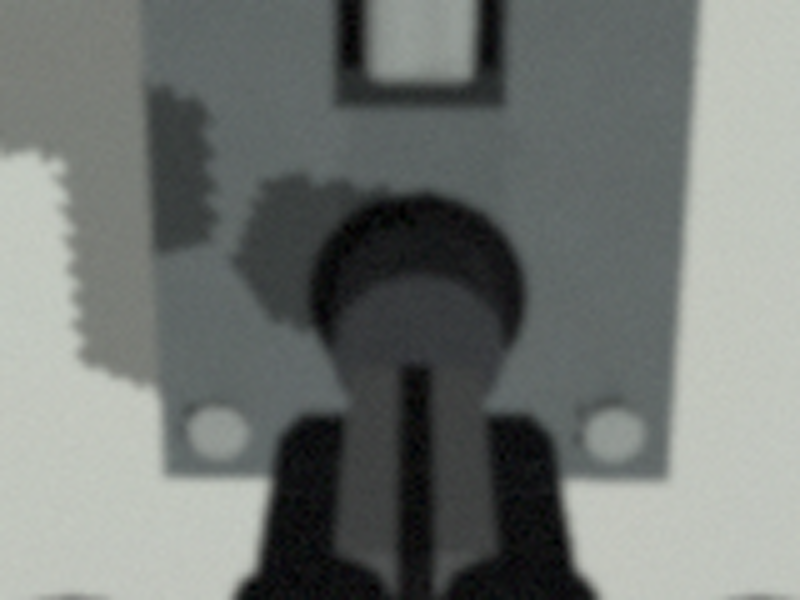

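Request:
{"fn": "jog_arm", "kwargs": {
  "plan": [
    [0, 0, -0.0006, 0, 0, 0],
    [0, 0, -0.0006, 0, 0, 0],
    [0, 0, -0.0006, 0, 0, 0],
    [0, 0, -0.0006, 0, 0, 0],
    [0, 0, -0.0006, 0, 0, 0],
    [0, 0, -0.0006, 0, 0, 0],
    [0, 0, -0.0006, 0, 0, 0],
    [0, 0, -0.0006, 0, 0, 0],
    [0, 0, 0, 0, 0, 0],
    [0, 0, 0, 0, 0, 0]
  ]
}}

```text
clock: 10.45
tcp_pos: [0.5524, 0.1936, 0.1817]
orientation: [-0.0, -0.612, 0.791, 0.0]
wrist_force: [0.1, -0.3, 0.3]
finger_gap: -0.0002
```

Request:
{"fn": "jog_arm", "kwargs": {
  "plan": [
    [0, 0, -0.0005, 0, 0, 0],
    [0, 0, -0.0005, 0, 0, 0],
    [0, 0, -0.0005, 0, 0, 0],
    [0, 0, -0.0005, 0, 0, 0],
    [0, 0, -0.0005, 0, 0, 0],
    [0, 0, -0.0005, 0, 0, 0],
    [0, 0, -0.0005, 0, 0, 0],
    [0, 0, -0.0005, 0, 0, 0],
    [0, 0, 0, 0, 0, 0],
    [0, 0, 0, 0, 0, 0]
  ]
}}

```text
clock: 11.45
tcp_pos: [0.5524, 0.1936, 0.1777]
orientation: [-0.0, -0.612, 0.791, 0.0]
wrist_force: [-0.4, -0.3, -0.1]
finger_gap: -0.0005
```

```bash
python3 look.py l3
```

```text
11.45 [0.55238001 0.19364675 0.17771157] [-0.41741732 -0.32570063 -0.08725491] [-0.03928866 -0.01507095 -0.00917435]
```

View pics/l3.png

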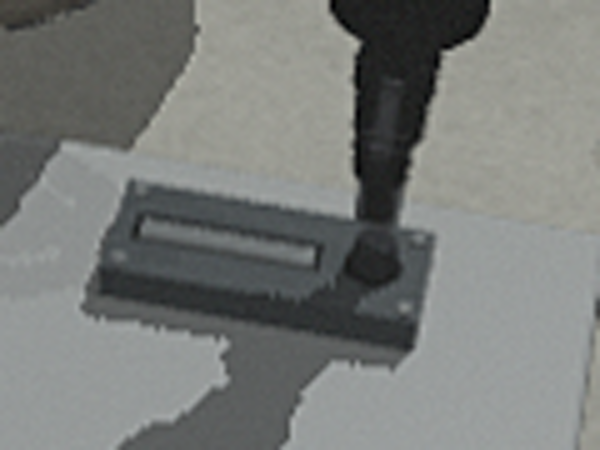

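Request:
{"fn": "jog_arm", "kwargs": {
  "plan": [
    [0, 0, -0.0005, 0, 0, 0],
    [0, 0, -0.0005, 0, 0, 0],
    [0, 0, -0.0005, 0, 0, 0],
    [0, 0, -0.0005, 0, 0, 0],
    [0, 0, -0.0005, 0, 0, 0],
    [0, 0, -0.0005, 0, 0, 0],
    [0, 0, -0.0005, 0, 0, 0],
    [0, 0, -0.0005, 0, 0, 0],
    [0, 0, 0, 0, 0, 0],
    [0, 0, 0, 0, 0, 0]
  ]
}}

```text
clock: 12.55
tcp_pos: [0.5524, 0.1936, 0.1737]
orientation: [-0.0, -0.611, 0.791, 0.0]
wrist_force: [-0.2, -0.1, 1.0]
finger_gap: -0.0001
```

Request:
{"fn": "jog_arm", "kwargs": {
  "plan": [
    [0, 0, -0.0003, 0, 0, 0],
    [0, 0, -0.0003, 0, 0, 0],
    [0, 0, -0.0003, 0, 0, 0],
    [0, 0, -0.0003, 0, 0, 0],
    [0, 0, -0.0003, 0, 0, 0],
    [0, 0, -0.0003, 0, 0, 0],
    [0, 0, -0.0003, 0, 0, 0],
    [0, 0, -0.0003, 0, 0, 0],
    [0, 0, -0.0003, 0, 0, 0],
    [0, 0, -0.0003, 0, 0, 0]
  ]
}}

```text
clock: 13.55
tcp_pos: [0.5524, 0.1937, 0.1707]
orientation: [-0.0, -0.612, 0.791, 0.0]
wrist_force: [-0.7, 1.0, -0.5]
finger_gap: -0.0004
```

```bash
python3 look.py l4
```

```text
13.55 [0.55237634 0.19366604 0.17069326] [-0.6614714   1.04168568 -0.46774298] [ 0.02144901  0.00789818 -0.01174633]
```

View pics/l4.png

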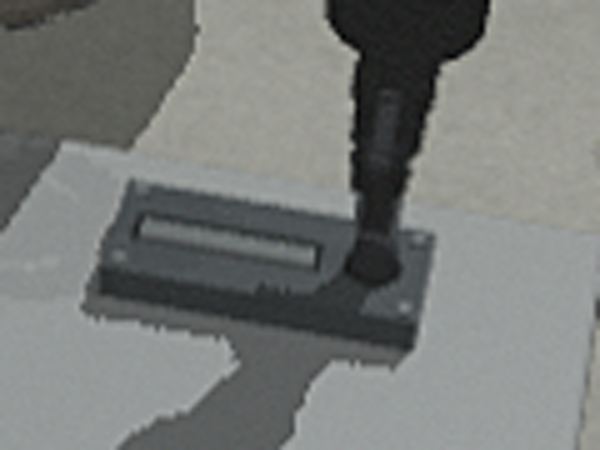

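Request:
{"fn": "jog_arm", "kwargs": {
  "plan": [
    [0, 0, -0.0003, 0, 0, 0],
    [0, 0, -0.0003, 0, 0, 0],
    [0, 0, -0.0003, 0, 0, 0],
    [0, 0, -0.0003, 0, 0, 0],
    [0, 0, -0.0003, 0, 0, 0],
    [0, 0, -0.0003, 0, 0, 0],
    [0, 0, -0.0003, 0, 0, 0],
    [0, 0, -0.0003, 0, 0, 0],
    [0, 0, -0.0003, 0, 0, 0],
    [0, 0, -0.0003, 0, 0, 0]
  ]
}}

```text
clock: 14.65
tcp_pos: [0.5524, 0.1936, 0.1677]
orientation: [-0.0, -0.611, 0.791, 0.0]
wrist_force: [0.1, 0.0, -0.2]
finger_gap: 0.0001
```

Request:
{"fn": "jog_arm", "kwargs": {
  "plan": [
    [0, 0, -0.0003, 0, 0, 0],
    [0, 0, -0.0003, 0, 0, 0],
    [0, 0, -0.0003, 0, 0, 0],
    [0, 0, -0.0003, 0, 0, 0],
    [0, 0, -0.0003, 0, 0, 0],
    [0, 0, -0.0003, 0, 0, 0],
    [0, 0, -0.0003, 0, 0, 0],
    [0, 0, -0.0003, 0, 0, 0],
    [0, 0, -0.0003, 0, 0, 0],
    [0, 0, -0.0003, 0, 0, 0]
  ]
}}

```text
clock: 15.65
tcp_pos: [0.5524, 0.1937, 0.1647]
orientation: [-0.0, -0.611, 0.791, 0.0]
wrist_force: [0.4, -0.4, -1.0]
finger_gap: -0.0001
```

```bash
python3 look.py l5; python3 - <<'E'
from workcell import *
from h import *
im=read_camera("wrist")[:,:,::-1]
cv2.imwrite("pics/w5.png",cv2.resize(im[180:300,200:360],None,fx=5,fy=5,interpolation=cv2.INTER_CUBIC))
E
```

```text
15.65 [0.55240464 0.19365278 0.16469956] [ 0.37337395 -0.41549229 -0.99485235] [ 0.0090906  -0.02446458  0.02953143]
```

View pics/l5.png

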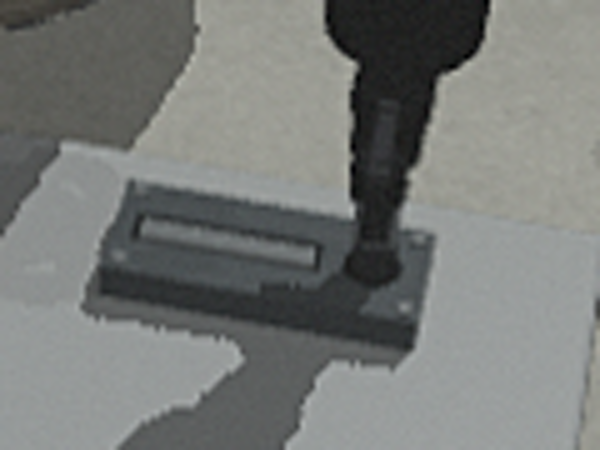

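View pics/w5.png

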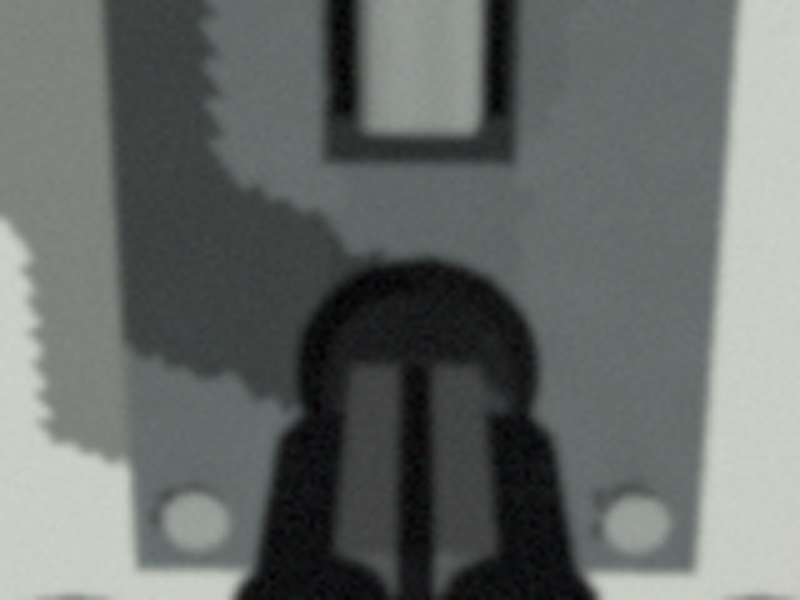

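Request:
{"fn": "jog_arm", "kwargs": {
  "plan": [
    [0, 0, -0.0003, 0, 0, 0],
    [0, 0, -0.0003, 0, 0, 0],
    [0, 0, -0.0003, 0, 0, 0],
    [0, 0, -0.0003, 0, 0, 0],
    [0, 0, -0.0003, 0, 0, 0],
    [0, 0, -0.0003, 0, 0, 0],
    [0, 0, -0.0003, 0, 0, 0],
    [0, 0, -0.0003, 0, 0, 0],
    [0, 0, -0.0003, 0, 0, 0],
    [0, 0, -0.0003, 0, 0, 0]
  ]
}}

```text
clock: 16.8
tcp_pos: [0.5523, 0.1937, 0.1626]
orientation: [0.0, -0.612, 0.791, -0.0]
wrist_force: [-2.8, -0.1, 6.8]
finger_gap: 0.0001
```

```bash
python3 look.py l6; python3 - <<'E'
from workcell import *
from h import *
im=read_camera("wrist")[:,:,::-1]
cv2.imwrite("pics/w6.png",cv2.resize(im[100:310,140:420],None,fx=2.8,fy=2.8,interpolation=cv2.INTER_CUBIC))
E
```

```text
16.8 [0.55233935 0.19367788 0.16262267] [-2.79679049 -0.08529316  6.78282599] [-0.12528001  0.64746938  0.02781441]
```

View pics/l6.png

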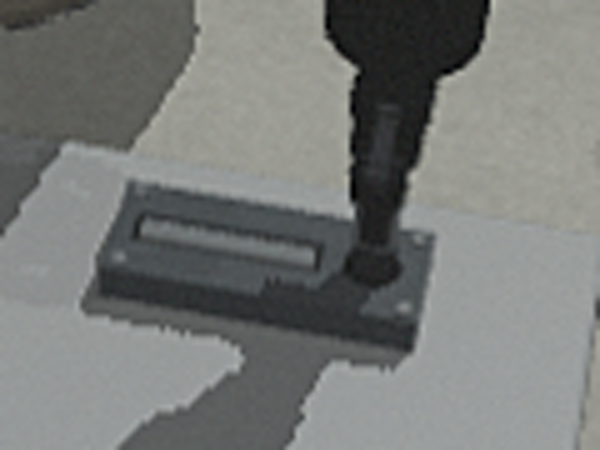

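View pics/w6.png

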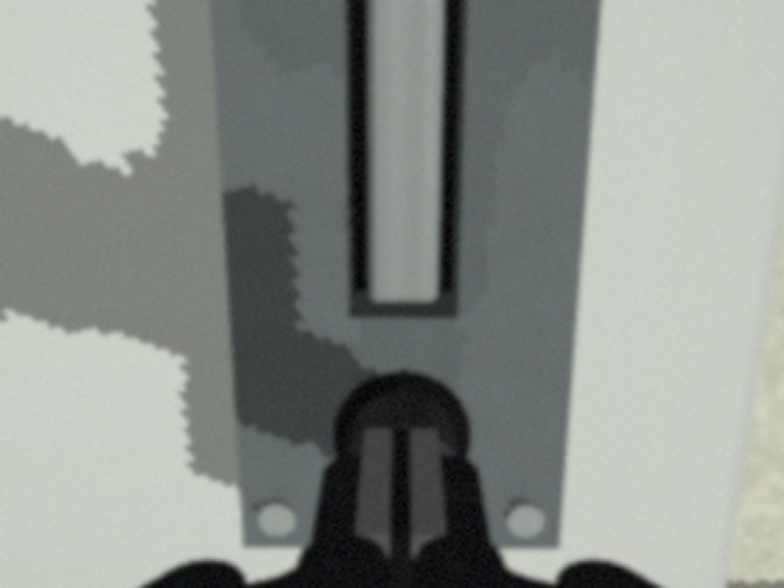

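Request:
{"fn": "jog_arm", "kwargs": {
  "plan": [
    [0, 0, -0.0002, 0, 0, 0],
    [0, 0, -0.0002, 0, 0, 0],
    [0, 0, -0.0002, 0, 0, 0],
    [0, 0, -0.0002, 0, 0, 0],
    [0, 0, -0.0002, 0, 0, 0],
    [0, 0, 0, 0, 0, 0],
    [0, 0, 0, 0, 0, 0],
    [0, 0, 0, 0, 0, 0],
    [0, 0, 0, 0, 0, 0],
    [0, 0, 0, 0, 0, 0]
  ]
}}

```text
clock: 17.95
tcp_pos: [0.5524, 0.1937, 0.1618]
orientation: [0.0, -0.612, 0.791, -0.0]
wrist_force: [-2.9, -0.7, 7.5]
finger_gap: -0.0001
```

```bash
python3 look.py l7
```

```text
17.95 [0.55235848 0.19369594 0.16184153] [-2.87799501 -0.70525572  7.49723329] [-1.48695845e-01  6.29168585e-01 -3.38589134e-04]
```

View pics/l7.png

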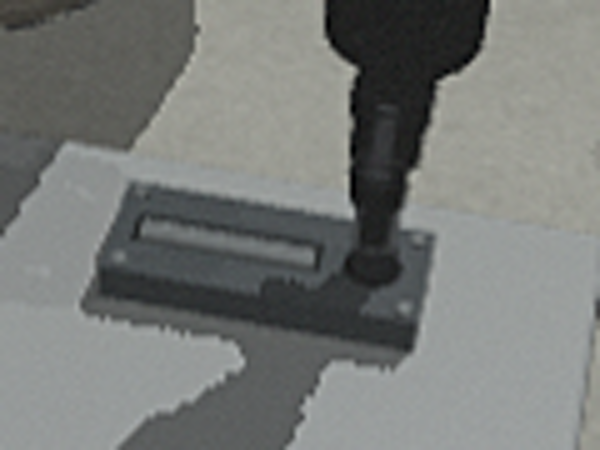

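View pics/l7_t.png

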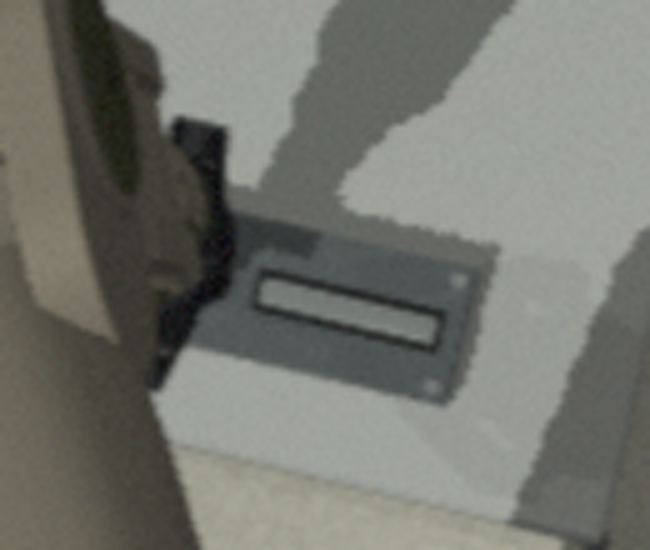

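Request:
{"fn": "jog_arm", "kwargs": {
  "plan": [
    [0, 0, -0.0002, 0, 0, 0],
    [0, 0, -0.0002, 0, 0, 0],
    [0, 0, -0.0002, 0, 0, 0],
    [0, 0, -0.0002, 0, 0, 0],
    [0, 0, -0.0002, 0, 0, 0],
    [0, 0, -0.0002, 0, 0, 0],
    [0, 0, -0.0002, 0, 0, 0],
    [0, 0, 0, 0, 0, 0],
    [0, 0, 0, 0, 0, 0],
    [0, 0, 0, 0, 0, 0]
  ]
}}

```text
clock: 19.05
tcp_pos: [0.5523, 0.1937, 0.1593]
orientation: [-0.0, -0.612, 0.791, 0.0]
wrist_force: [-2.7, 0.0, 3.7]
finger_gap: -0.0002
```

```bash
python3 look.py l8
```

```text
19.05 [0.55233593 0.19367915 0.15929646] [-2.68903231  0.02772278  3.7130721 ] [ 0.07427897  0.52519889 -0.04230475]
```

View pics/l8.png

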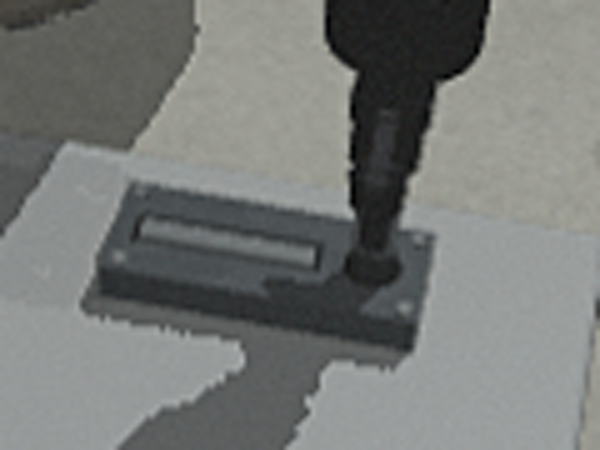

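```bash
python3 - <<'E'
from workcell import *
from h import *
im=read_camera("wrist")[:,:,::-1]
cv2.imwrite("pics/w8.png",cv2.resize(im,None,fx=1.42,fy=1.42,interpolation=cv2.INTER_CUBIC))
a=im[215:285,230:330];cv2.imwrite("pics/w8c.png",cv2.resize(np.clip(a*2.5,0,255).astype(np.uint8),None,fx=8,fy=8,interpolation=cv2.INTER_CUBIC))
s=get_state();print(s["tcp_pos"],s["wrist_force"],s["ft_torque"],s["joint_pos"],s["tau"])
E
```

```text
[0.55233626 0.19365573 0.15932992] [-1.8184451   0.03147439  4.00017673] [ 0.02697889  0.4937918  -0.03952492] [ 2.00028330e-01  3.45816725e-01  3.05553411e-04  1.22545654e+00
  1.39817235e-04 -1.11590269e+00] [-5.80456685e-01 -4.70325923e+01  2.89517355e+01 -1.01957124e+00
 -2.00038897e-01 -1.54152149e-04]
```

View pics/w8.png

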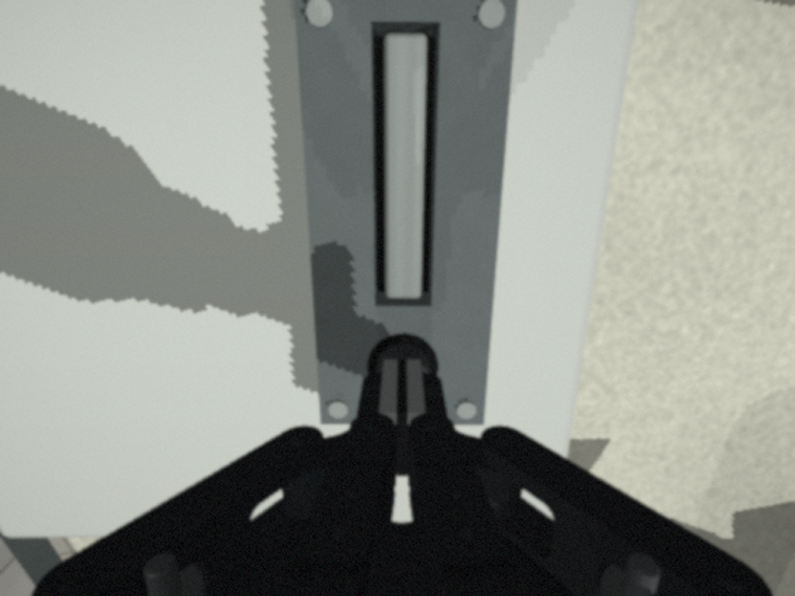

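View pics/w8c.png

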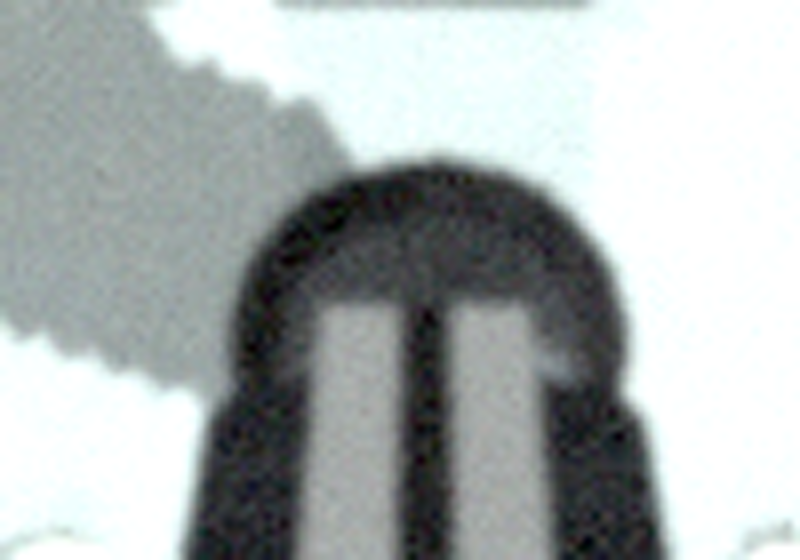

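Request:
{"fn": "jog_arm", "kwargs": {
  "plan": [
    [0, 0, -0.0003, 0, 0, 0],
    [0, 0, -0.0003, 0, 0, 0],
    [0, 0, -0.0003, 0, 0, 0],
    [0, 0, -0.0003, 0, 0, 0],
    [0, 0, 0, 0, 0, 0],
    [0, 0, 0, 0, 0, 0],
    [0, 0, 0, 0, 0, 0],
    [0, 0, 0, 0, 0, 0],
    [0, 0, 0, 0, 0, 0],
    [0, 0, 0, 0, 0, 0]
  ]
}}

```text
clock: 20.2
tcp_pos: [0.5525, 0.1936, 0.1583]
orientation: [0.0, -0.612, 0.791, -0.0]
wrist_force: [-1.5, 0.6, 4.5]
finger_gap: 0.0004
```

```bash
python3 look.py l9
```

```text
20.2 [0.55248499 0.19363563 0.15826952] [-1.45984156  0.5760932   4.48860108] [ 0.01170078  0.48110006 -0.03088061]
```

View pics/l9.png

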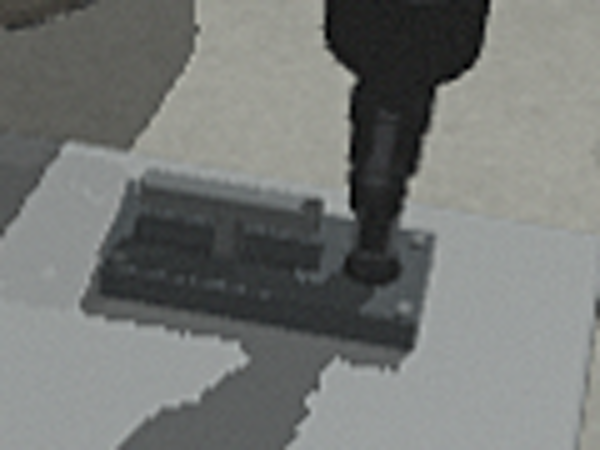

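The scene picture shows the bar raised, from (145,180) to (320,205), so the handle has popped out at only 4.5 N. I'll lift off and move over the bar.

Request:
{"fn": "jog_arm", "kwargs": {
  "plan": [
    [0, 0, 0.006, 0, 0, 0],
    [0, 0, 0.014, 0, 0, 0],
    [0, 0, 0.02, 0, 0, 0],
    [0, 0, 0.02, 0, 0, 0],
    [0, 0, 0.014, 0, 0, 0],
    [-0.0039, -0.014, 0, 0, 0, 0],
    [-0.0039, -0.014, 0, 0, 0, 0],
    [-0.0039, -0.014, 0, 0, 0, 0],
    [-0.0039, -0.014, 0, 0, 0, 0],
    [-0.0039, -0.014, 0, 0, 0, 0]
  ]
}}

```text
clock: 21.3
tcp_pos: [0.532, 0.122, 0.2315]
orientation: [-0.001, -0.611, 0.791, 0.0]
wrist_force: [0.4, -0.4, -0.3]
finger_gap: 0.0002
```

Request:
{"fn": "jog_arm", "kwargs": {
  "plan": [
    [0, 0, 0, 0, 0, 0],
    [0, 0, 0, 0, 0, 0],
    [0, 0, 0, 0, 0, 0],
    [0, 0, 0, 0, 0, 0],
    [0, 0, 0, 0, 0, 0],
    [0, 0, 0, 0, 0, 0],
    [0, 0, 0, 0, 0, 0],
    [0, 0, 0, 0, 0, 0],
    [0, 0, 0, 0, 0, 0],
    [0, 0, 0, 0, 0, 0]
  ],
  "hand": 1
}}

```text
clock: 22.3
tcp_pos: [0.5329, 0.1237, 0.2321]
orientation: [0.0, -0.612, 0.791, 0.0]
wrist_force: [-0.3, -0.1, 0.1]
finger_gap: 0.0855
```

```bash
python3 look.py l10; python3 - <<'E'
from workcell import *
from h import *
im=read_camera("wrist")[:,:,::-1]
cv2.imwrite("pics/w10.png",cv2.resize(im,None,fx=1.42,fy=1.42,interpolation=cv2.INTER_CUBIC))
c=calibration("wrist");s=get_state()
print(s["tcp_pos"],s["finger_gap"])
print(proj(c,[[.533,.1237,.212],[.533,.1237,.18]])*1.42)
E
```

```text
22.3 [0.53290013 0.12366988 0.2321409 ] [-0.3369154  -0.13016376  0.10153159] [ 0.01737959 -0.08282349  0.00940191]
[0.53287836 0.12361094 0.23213137] 0.08525685634741396
[[402.63449997 326.60959072]
 [402.49480734 304.97577258]]
```

View pics/w10.png

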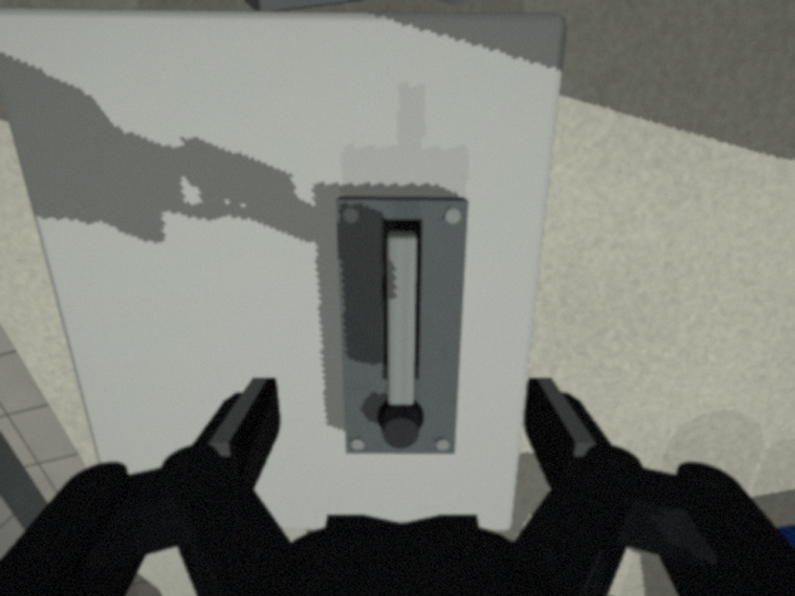

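View pics/l10.png

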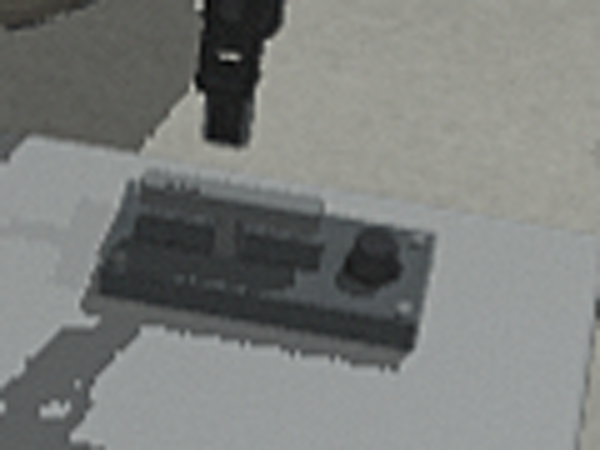

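View pics/l10_t.png

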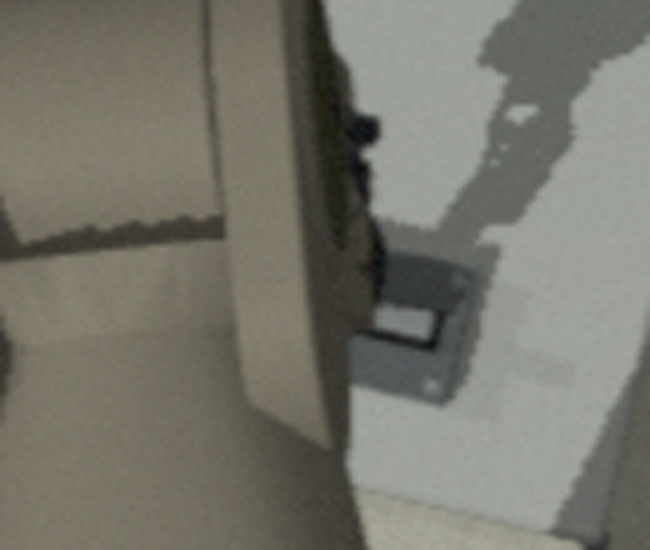

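```bash
python3 - <<'E'
from workcell import *
from h import *
np.set_printoptions(precision=4,suppress=True)
c=calibration("wrist")
xc=np.array([.968,-.252]);yc=np.array([.252,.968])
f=lambda x,y:((x+.5)/1.42-.5,(y+.5)/1.42-.5)
for z in (.176,.18):
  co=[onz(c,f(*p),z) for p in [(337,198),(467,199),(347,453),(455,453)]]
  L=[np.linalg.norm(co[0]-co[1]),np.linalg.norm(co[2]-co[3]),np.linalg.norm(co[0]-co[2])]
  m=np.mean(co,0); print(z,L,"centre",m,"pocket",m[:2]-.022*yc, "yaw",np.degrees(np.arctan2(*((co[2]-co[0])[:2]))))
for z in (.208,.212):
  a,b=onz(c,f(403,233),z),onz(c,f(402,405),z); print("bar",a,b,(a+b)/2,np.linalg.norm(a-b))
  print(np.degrees(np.arctan2(*((b-a)[:2]))))
E
```

```text
0.176 [np.float64(0.06909691046993896), np.float64(0.07021760774732241), np.float64(0.16237821896369298)] centre [0.5393 0.1451 0.176 ] pocket [0.5338 0.1238] yaw 15.017637976390427
0.18 [np.float64(0.0679056901910511), np.float64(0.06900706681698669), np.float64(0.15957884304422396)] centre [0.5389 0.1434 0.18  ] pocket [0.5333 0.1221] yaw 15.017637976390422
bar [0.5214 0.0793 0.208 ] [0.5453 0.1691 0.208 ] [0.5333 0.1242 0.208 ] 0.09299267211811589
14.87536512869953
bar [0.5212 0.0786 0.212 ] [0.5446 0.1667 0.212 ] [0.5329 0.1226 0.212 ] 0.09113301020563147
14.87536512869951
```

Request:
{"fn": "jog_arm", "kwargs": {
  "plan": [
    [0.0003, -0.0007, -0.012, 0, 0, 0],
    [0, 0, -0.012, 0, 0, 0],
    [0, 0, -0.012, 0, 0, 0],
    [0, 0, -0.01, 0, 0, 0],
    [0, 0, -0.008, 0, 0, 0],
    [0, 0, -0.006, 0, 0, 0],
    [0, 0, -0.005, 0, 0, 0],
    [0, 0, -0.003, 0, 0, 0],
    [0, 0, -0.002, 0, 0, 0],
    [0, 0, 0, 0, 0, 0]
  ]
}}

```text
clock: 23.45
tcp_pos: [0.5332, 0.1229, 0.1621]
orientation: [0.0, -0.611, 0.791, 0.0]
wrist_force: [-0.2, 0.2, -0.1]
finger_gap: 0.0858
```

```bash
python3 look.py l11
```

```text
23.45 [0.5332284  0.12293182 0.16208971] [-0.20374894  0.22650935 -0.080404  ] [0.00126923 0.03140217 0.00107961]
```

View pics/l11.png

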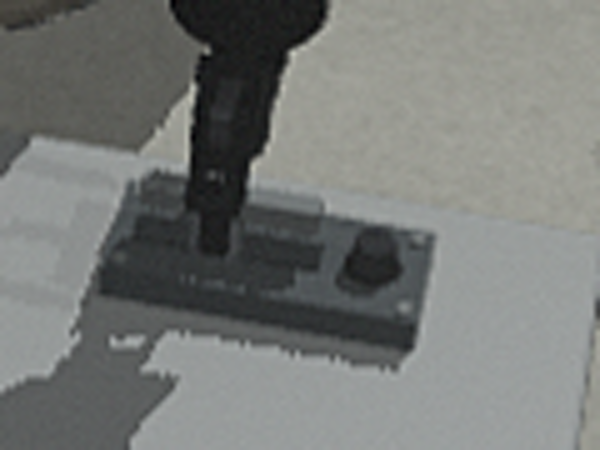

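Request:
{"fn": "jog_arm", "kwargs": {
  "plan": [
    [0, 0, -0.002, 0, 0, 0],
    [0, 0, -0.002, 0, 0, 0],
    [0, 0, -0.002, 0, 0, 0],
    [0, 0, -0.002, 0, 0, 0],
    [0, 0, -0.001, 0, 0, 0],
    [0, 0, -0.001, 0, 0, 0],
    [0, 0, 0, 0, 0, 0],
    [0, 0, 0, 0, 0, 0],
    [0, 0, 0, 0, 0, 0],
    [0, 0, 0, 0, 0, 0]
  ],
  "hand": 0.35,
  "force": 20
}}

```text
clock: 24.55
tcp_pos: [0.5333, 0.1229, 0.1522]
orientation: [0.0, -0.611, 0.791, -0.0]
wrist_force: [0.8, 0.5, -0.3]
finger_gap: 0.0301
```

```bash
python3 look.py l12
```

```text
24.55 [0.53328025 0.1229319  0.15223118] [ 0.79321529  0.49315294 -0.33829077] [-0.00014858  0.00439574  0.00795279]
```

View pics/l12.png

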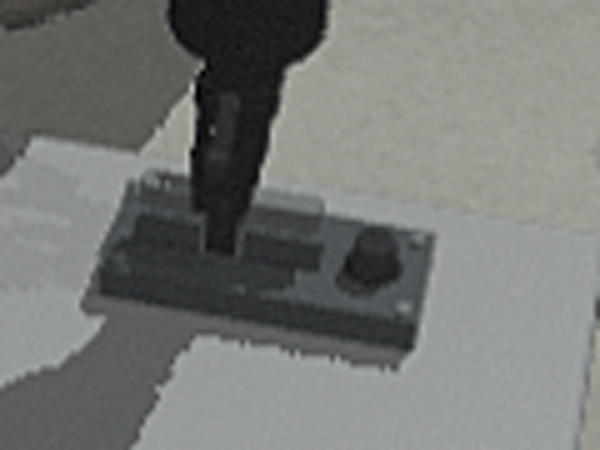

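Request:
{"fn": "jog_arm", "kwargs": {
  "plan": [
    [0, 0, 0, 0, 0, 0],
    [0, 0, 0, 0, 0, 0],
    [0, 0, 0, 0, 0, 0],
    [0, 0, 0, 0, 0, 0],
    [0, 0, 0, 0, 0, 0],
    [0, 0, 0, 0, 0, 0],
    [0, 0, 0, 0, 0, 0],
    [0, 0, 0, 0, 0, 0],
    [0, 0, 0, 0, 0, 0],
    [0, 0, 0, 0, 0, 0]
  ],
  "hand": 0,
  "force": 20
}}

```text
clock: 25.65
tcp_pos: [0.5332, 0.1229, 0.1522]
orientation: [0.0, -0.612, 0.791, 0.0]
wrist_force: [-0.6, 0.5, 2.5]
finger_gap: 0.0134
```

```bash
python3 -c "
from workcell import *
s=get_state()
for k in ('clock','tcp_pos','wrist_force','ft_torque','finger_gap','tau'):print(k,s[k])"
```

```text
clock 25.65
tcp_pos [0.53321108 0.12294605 0.1522157 ]
wrist_force [-0.58972312  0.45157437  2.54010516]
ft_torque [ 0.03029584  0.19793964 -0.08932991]
finger_gap 0.013448818977354083
tau [ -0.05391032 -44.05025125  28.7039727   -0.37030474  -0.0528814
  -0.11065647]
```

Request:
{"fn": "jog_arm", "kwargs": {
  "plan": [
    [0, 0, 0, 0, 0, -3],
    [0, 0, 0, 0, 0, -5],
    [0, 0, 0, 0, 0, -5],
    [0, 0, 0, 0, 0, -5],
    [0, 0, 0, 0, 0, -5],
    [0, 0, 0, 0, 0, -5],
    [0, 0, 0, 0, 0, -5],
    [0, 0, 0, 0, 0, -5],
    [0, 0, 0, 0, 0, -5],
    [0, 0, 0, 0, 0, -2]
  ]
}}

```text
clock: 26.65
tcp_pos: [0.533, 0.1231, 0.1522]
orientation: [-0.0, -0.261, 0.965, 0.0]
wrist_force: [-1.7, 0.1, 3.5]
finger_gap: 0.0139
```

```bash
cat > st.py <<'E'
from workcell import *
import numpy as np
np.set_printoptions(precision=3,suppress=True)
s=get_state()
for k in ('clock','tcp_pos','orientation','wrist_force','ft_torque','finger_gap','tau'):print(k,s[k])
q=s['orientation'];print("turned cw deg",(255.4-np.degrees(2*np.arctan2(q[2],q[1])))%360)
E
python3 st.py; python3 look.py l13
```

```text
clock 26.65
tcp_pos [0.533 0.123 0.152]
orientation [-0.    -0.261  0.965  0.   ]
wrist_force [-1.659  0.132  3.458]
ft_torque [0.111 0.285 0.092]
finger_gap 0.013936031546874917
tau [ -0.554 -43.857  28.824  -0.585  -0.187   0.046]
turned cw deg 45.1122951822818
26.65 [0.53301202 0.123117   0.15220867] [-1.65853068  0.13242111  3.45799434] [0.11079241 0.28483883 0.09218143]
```

View pics/l13.png

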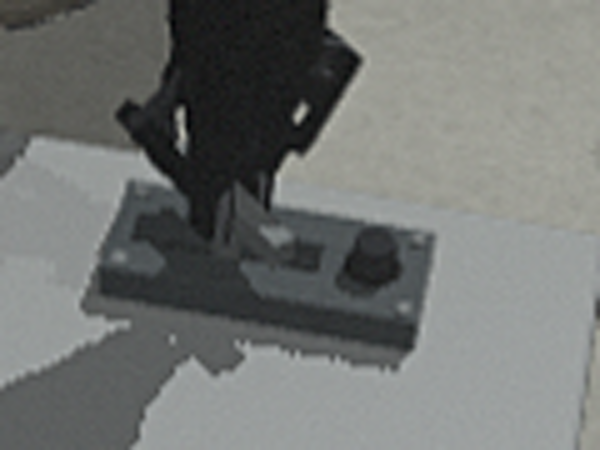

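Request:
{"fn": "jog_arm", "kwargs": {
  "plan": [
    [0, 0, 0, 0, 0, -1],
    [0, 0, 0, 0, 0, -1],
    [0, 0, 0, 0, 0, -1],
    [0, 0, 0, 0, 0, -1],
    [0, 0, 0, 0, 0, -1],
    [0, 0, 0, 0, 0, -1],
    [0, 0, 0, 0, 0, -1],
    [0, 0, 0, 0, 0, -1],
    [0, 0, 0, 0, 0, -1],
    [0, 0, 0, 0, 0, 0]
  ]
}}

```text
clock: 27.75
tcp_pos: [0.5331, 0.123, 0.1521]
orientation: [-0.0, -0.185, 0.983, 0.0]
wrist_force: [-2.8, 1.4, 4.6]
finger_gap: 0.0135
```

```bash
python3 st.py
```

```text
clock 27.75
tcp_pos [0.533 0.123 0.152]
orientation [-0.    -0.185  0.983  0.   ]
wrist_force [-2.804  1.441  4.647]
ft_torque [0.44  0.581 0.048]
finger_gap 0.013457348102339048
tau [ -1.522 -42.982  28.882  -1.209  -0.726   0.15 ]
turned cw deg 54.04170868035803
```

Request:
{"fn": "jog_arm", "kwargs": {
  "plan": [
    [0, 0, 0, 0, 0, -0.5],
    [0, 0, 0, 0, 0, -0.5],
    [0, 0, 0, 0, 0, -0.5],
    [0, 0, 0, 0, 0, -0.5],
    [0, 0, 0, 0, 0, -0.5],
    [0, 0, 0, 0, 0, -0.5],
    [0, 0, 0, 0, 0, -0.5],
    [0, 0, 0, 0, 0, -0.5],
    [0, 0, 0, 0, 0, -0.5],
    [0, 0, 0, 0, 0, -0.5]
  ]
}}

```text
clock: 28.75
tcp_pos: [0.5331, 0.123, 0.1521]
orientation: [-0.0, -0.142, 0.99, 0.0]
wrist_force: [-2.9, 3.3, 5.0]
finger_gap: 0.0131
```

```bash
python3 st.py
```

```text
clock 28.75
tcp_pos [0.533 0.123 0.152]
orientation [-0.    -0.142  0.99   0.   ]
wrist_force [-2.882  3.279  4.966]
ft_torque [0.674 0.75  0.092]
finger_gap 0.013142517732064984
tau [ -2.13  -42.997  29.101  -1.392  -1.019   0.012]
turned cw deg 59.04507902848715
```

Request:
{"fn": "jog_arm", "kwargs": {
  "plan": [
    [-0.0003, 0.0003, 0.0003, 0, 0, -0.4],
    [0, 0, 0, 0, 0, -0.4],
    [0, 0, 0, 0, 0, -0.4],
    [0, 0, 0, 0, 0, -0.4],
    [0, 0, 0, 0, 0, -0.4],
    [0, 0, 0, 0, 0, -0.4],
    [0, 0, 0, 0, 0, -0.4],
    [0, 0, 0, 0, 0, -0.4],
    [0, 0, 0, 0, 0, -0.4],
    [0, 0, 0, 0, 0, -0.4]
  ]
}}

```text
clock: 29.75
tcp_pos: [0.5329, 0.1231, 0.1523]
orientation: [-0.0, -0.108, 0.994, -0.0]
wrist_force: [-1.4, 1.2, -1.3]
finger_gap: 0.0137
```

```bash
python3 st.py
```

```text
clock 29.75
tcp_pos [0.533 0.123 0.152]
orientation [-0.    -0.108  0.994 -0.   ]
wrist_force [-1.39   1.218 -1.28 ]
ft_torque [0.323 0.159 0.146]
finger_gap 0.013651795717478333
tau [ -0.965 -45.799  29.904  -0.268  -0.462   0.029]
turned cw deg 63.04159332820251
```

Request:
{"fn": "jog_arm", "kwargs": {
  "plan": [
    [-0.0001, 0, 0, 0, 0, -0.4],
    [0, 0, 0, 0, 0, -0.4],
    [0, 0, 0, 0, 0, -0.4],
    [0, 0, 0, 0, 0, -0.4],
    [0, 0, 0, 0, 0, -0.4],
    [0, 0, 0, 0, 0, -0.4],
    [0, 0, 0, 0, 0, -0.4],
    [0, 0, 0, 0, 0, -0.4],
    [0, 0, 0, 0, 0, 0],
    [0, 0, 0, 0, 0, 0]
  ]
}}

```text
clock: 30.75
tcp_pos: [0.5328, 0.1232, 0.1524]
orientation: [-0.0, -0.08, 0.997, 0.0]
wrist_force: [0.7, 1.2, -4.3]
finger_gap: 0.0135
```

```bash
python3 st.py
```

```text
clock 30.75
tcp_pos [0.533 0.123 0.152]
orientation [-0.    -0.08   0.997  0.   ]
wrist_force [ 0.654  1.233 -4.28 ]
ft_torque [ 0.253 -0.081  0.065]
finger_gap 0.013506514423272232
tau [ -0.599 -47.161  30.3     0.269  -0.334   0.064]
turned cw deg 66.20879795492658
```

Request:
{"fn": "jog_arm", "kwargs": {
  "plan": [
    [0, 0, -0.0002, 0, 0, -0.4],
    [0, 0, 0, 0, 0, -0.4],
    [0, 0, 0, 0, 0, -0.4],
    [0, 0, 0, 0, 0, -0.4],
    [0, 0, 0, 0, 0, -0.4],
    [0, 0, 0, 0, 0, -0.4],
    [0, 0, 0, 0, 0, -0.4],
    [0, 0, 0, 0, 0, -0.4],
    [0, 0, 0, 0, 0, 0],
    [0, 0, 0, 0, 0, 0]
  ]
}}

```text
clock: 31.75
tcp_pos: [0.5329, 0.1232, 0.1523]
orientation: [0.0, -0.052, 0.999, 0.0]
wrist_force: [0.1, 2.1, -0.4]
finger_gap: 0.0132
```

```bash
python3 st.py
```

```text
clock 31.75
tcp_pos [0.533 0.123 0.152]
orientation [ 0.    -0.052  0.999  0.   ]
wrist_force [ 0.093  2.119 -0.422]
ft_torque [0.244 0.007 0.021]
finger_gap 0.013246385649041417
tau [ -0.618 -45.782  29.561   0.023  -0.324   0.06 ]
turned cw deg 69.4073981059486
```

Request:
{"fn": "jog_arm", "kwargs": {
  "plan": [
    [0, 0.0001, 0, 0, 0, -0.4],
    [0, 0, 0, 0, 0, -0.4],
    [0, 0, 0, 0, 0, -0.4],
    [0, 0, 0, 0, 0, -0.4],
    [0, 0, 0, 0, 0, -0.4],
    [0, 0, 0, 0, 0, -0.4],
    [0, 0, 0, 0, 0, -0.4],
    [0, 0, 0, 0, 0, -0.4],
    [0, 0, 0, 0, 0, 0],
    [0, 0, 0, 0, 0, 0]
  ]
}}

```text
clock: 32.75
tcp_pos: [0.5329, 0.1233, 0.1523]
orientation: [0.0, -0.024, 1.0, 0.0]
wrist_force: [-0.7, -0.2, 0.9]
finger_gap: 0.0135
```

```bash
python3 st.py
```

```text
clock 32.75
tcp_pos [0.533 0.123 0.152]
orientation [ 0.    -0.024  1.     0.   ]
wrist_force [-0.662 -0.171  0.891]
ft_torque [0.118 0.043 0.054]
finger_gap 0.013484948038166206
tau [ -0.304 -45.01   29.054  -0.034  -0.137   0.064]
turned cw deg 72.60507442861942
```

Request:
{"fn": "jog_arm", "kwargs": {
  "plan": [
    [0, 0, 0, 0, 0, -0.3],
    [0, 0, 0, 0, 0, -0.3],
    [0, 0, 0, 0, 0, -0.3],
    [0, 0, 0, 0, 0, -0.3],
    [0, 0, 0, 0, 0, -0.3],
    [0, 0, 0, 0, 0, -0.3],
    [0, 0, 0, 0, 0, -0.3],
    [0, 0, 0, 0, 0, -0.3],
    [0, 0, 0, 0, 0, -0.3],
    [0, 0, 0, 0, 0, 0]
  ]
}}

```text
clock: 33.75
tcp_pos: [0.5328, 0.1233, 0.1523]
orientation: [0.0, -0.001, 1.0, 0.0]
wrist_force: [0.7, 0.9, 2.2]
finger_gap: 0.0131
```

```bash
python3 st.py;python3 look.py l14
```

```text
clock 33.75
tcp_pos [0.533 0.123 0.152]
orientation [ 0.    -0.001  1.     0.   ]
wrist_force [0.666 0.927 2.175]
ft_torque [ 0.098 -0.002  0.057]
finger_gap 0.01314384762868149
tau [ -0.298 -44.422  28.599  -0.017  -0.128   0.104]
turned cw deg 75.31712691542705
33.75 [0.53284763 0.12334871 0.15230024] [0.66604126 0.92665797 2.17478332] [ 0.09840442 -0.00152852  0.05738893]
```

View pics/l14.png

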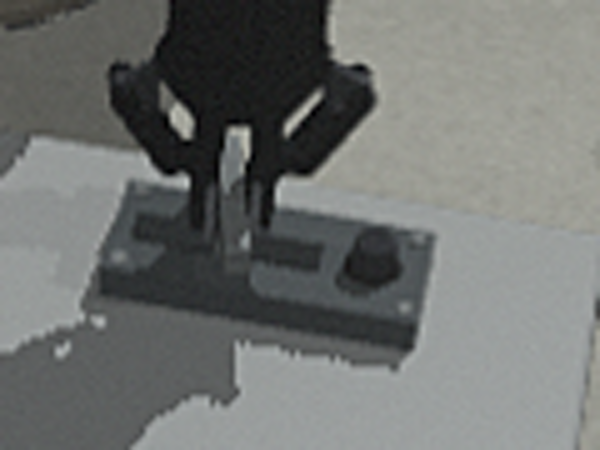

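Request:
{"fn": "jog_arm", "kwargs": {
  "plan": [
    [0, 0, 0, 0, 0, -0.3],
    [0, 0, 0, 0, 0, -0.3],
    [0, 0, 0, 0, 0, -0.3],
    [0, 0, 0, 0, 0, -0.3],
    [0, 0, 0, 0, 0, -0.3],
    [0, 0, 0, 0, 0, -0.3],
    [0, 0, 0, 0, 0, -0.3],
    [0, 0, 0, 0, 0, -0.3],
    [0, 0, 0, 0, 0, -0.3],
    [0, 0, 0, 0, 0, 0]
  ]
}}

```text
clock: 34.85
tcp_pos: [0.5328, 0.1234, 0.1523]
orientation: [0.0, 0.023, 1.0, 0.0]
wrist_force: [0.1, 1.3, 1.8]
finger_gap: 0.0133
```

```bash
python3 st.py
```

```text
clock 34.85
tcp_pos [0.533 0.123 0.152]
orientation [0.    0.023 1.    0.   ]
wrist_force [0.053 1.3   1.797]
ft_torque [0.15  0.012 0.111]
finger_gap 0.01332409610270148
tau [ -0.371 -43.908  28.169   0.028  -0.175   0.104]
turned cw deg 78.01729753462041
```

Request:
{"fn": "jog_arm", "kwargs": {
  "plan": [
    [0, 0, 0, 0, 0, -0.3],
    [0, 0, 0, 0, 0, -0.3],
    [0, 0, 0, 0, 0, -0.3],
    [0, 0, 0, 0, 0, -0.3],
    [0, 0, 0, 0, 0, -0.3],
    [0, 0, 0, 0, 0, -0.3],
    [0, 0, 0, 0, 0, -0.3],
    [0, 0, 0, 0, 0, -0.3],
    [0, 0, 0, 0, 0, 0],
    [0, 0, 0, 0, 0, 0]
  ]
}}

```text
clock: 35.85
tcp_pos: [0.5328, 0.1233, 0.1523]
orientation: [0.0, 0.044, 0.999, 0.0]
wrist_force: [-0.2, 0.7, 4.0]
finger_gap: 0.0131
```

```bash
python3 st.py
```

```text
clock 35.85
tcp_pos [0.533 0.123 0.152]
orientation [0.    0.044 0.999 0.   ]
wrist_force [-0.201  0.669  3.999]
ft_torque [ 0.137 -0.031  0.026]
finger_gap 0.01308876276620179
tau [ -0.472 -43.531  27.837   0.075  -0.242   0.069]
turned cw deg 80.40542009272596
```

Request:
{"fn": "jog_arm", "kwargs": {
  "plan": [
    [0, 0, 0.0001, 0, 0, -0.2],
    [0, 0, 0, 0, 0, -0.2],
    [0, 0, 0, 0, 0, -0.2],
    [0, 0, 0, 0, 0, -0.2],
    [0, 0, 0, 0, 0, -0.2],
    [0, 0, 0, 0, 0, -0.2],
    [0, 0, 0, 0, 0, -0.2],
    [0, 0, 0, 0, 0, 0],
    [0, 0, 0, 0, 0, 0],
    [0, 0, 0, 0, 0, 0]
  ]
}}

```text
clock: 36.85
tcp_pos: [0.5328, 0.1233, 0.1523]
orientation: [-0.0, 0.056, 0.998, 0.0]
wrist_force: [1.5, 1.1, 1.0]
finger_gap: 0.0133
```

```bash
python3 st.py; python3 - <<'E'
from workcell import *
from h import *
im=read_camera("scene")[:,:,::-1]
cv2.imwrite("pics/s15.png",cv2.resize(im[130:210,290:360],None,fx=8,fy=7,interpolation=cv2.INTER_CUBIC))
E
```

```text
clock 36.85
tcp_pos [0.533 0.123 0.152]
orientation [-0.     0.056  0.998  0.   ]
wrist_force [1.454 1.109 1.   ]
ft_torque [ 0.262 -0.116  0.097]
finger_gap 0.013281426340088217
tau [ -0.536 -44.228  28.081   0.315  -0.298   0.078]
turned cw deg 81.80258070608139
```

View pics/s15.png

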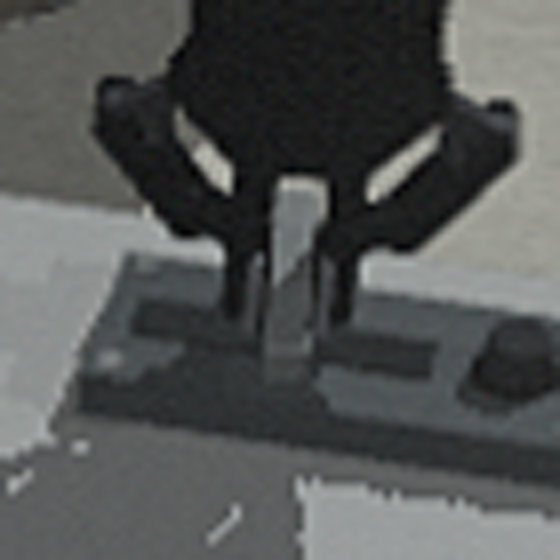

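Request:
{"fn": "jog_arm", "kwargs": {
  "plan": [
    [0, 0, 0.0003, 0, 0, 0],
    [0, 0, 0.0003, 0.02, 0.08, 0],
    [0, 0, 0.0003, 0.02, 0.08, 0],
    [0, 0, 0.0003, 0.02, 0.08, 0],
    [0, 0, 0.0003, 0.02, 0.08, 0],
    [0, 0, 0.0003, 0.02, 0.08, 0],
    [0, 0, 0.0003, 0.02, 0.08, 0],
    [0, 0, 0, 0.02, 0.08, 0],
    [0, 0, 0, 0, 0, 0],
    [0, 0, 0, 0, 0, 0]
  ]
}}

```text
clock: 37.9
tcp_pos: [0.5328, 0.1233, 0.1544]
orientation: [-0.005, 0.056, 0.998, 0.001]
wrist_force: [2.5, 0.7, -4.3]
finger_gap: 0.0134
```

```bash
python3 st.py
```

```text
clock 37.9
tcp_pos [0.533 0.123 0.154]
orientation [-0.005  0.056  0.998  0.001]
wrist_force [ 2.519  0.729 -4.322]
ft_torque [ 0.21  -0.563  0.078]
finger_gap 0.013411062157337993
tau [ -0.277 -47.94   29.587   1.263  -0.207   0.086]
turned cw deg 81.80673387439032
```

Request:
{"fn": "jog_arm", "kwargs": {
  "plan": [
    [0, 0, 0.0006, 0.04, 0.14, 0],
    [0, 0, 0.0006, 0.04, 0.14, 0],
    [0.0001, 0, 0.0006, 0.04, 0.14, 0],
    [0.0001, 0, 0.0006, 0.04, 0.14, 0],
    [0.0001, 0, 0.0006, 0.04, 0.14, 0],
    [0.0001, 0, 0.0006, 0.04, 0.14, 0],
    [0.0001, 0, 0.0006, 0.04, 0.14, 0],
    [0.0001, 0, 0.0006, 0.04, 0.14, 0],
    [0, 0, 0, 0, 0, 0],
    [0, 0, 0, 0, 0, 0]
  ]
}}

```text
clock: 38.9
tcp_pos: [0.5335, 0.1232, 0.1593]
orientation: [-0.015, 0.056, 0.998, 0.003]
wrist_force: [2.6, 1.2, -5.1]
finger_gap: 0.0135
```

```bash
python3 st.py; python3 - <<'E'
from workcell import *
from h import *
im=read_camera("scene")[:,:,::-1]
cv2.imwrite("pics/s16.png",cv2.resize(im[120:320,220:440],None,fx=3.4,fy=3,interpolation=cv2.INTER_CUBIC))
im=cv2.imread("pics/scene0.png")
cv2.imwrite("pics/s16b.png",cv2.resize(im[120:320,220:440],None,fx=3.4,fy=3,interpolation=cv2.INTER_CUBIC))
E
```

```text
clock 38.9
tcp_pos [0.533 0.123 0.159]
orientation [-0.015  0.056  0.998  0.003]
wrist_force [ 2.558  1.241 -5.074]
ft_torque [-0.071 -0.575  0.056]
finger_gap 0.013461421529863404
tau [  0.408 -48.562  29.304   1.54    0.204   0.089]
turned cw deg 81.81116896150235
```

View pics/s16.png

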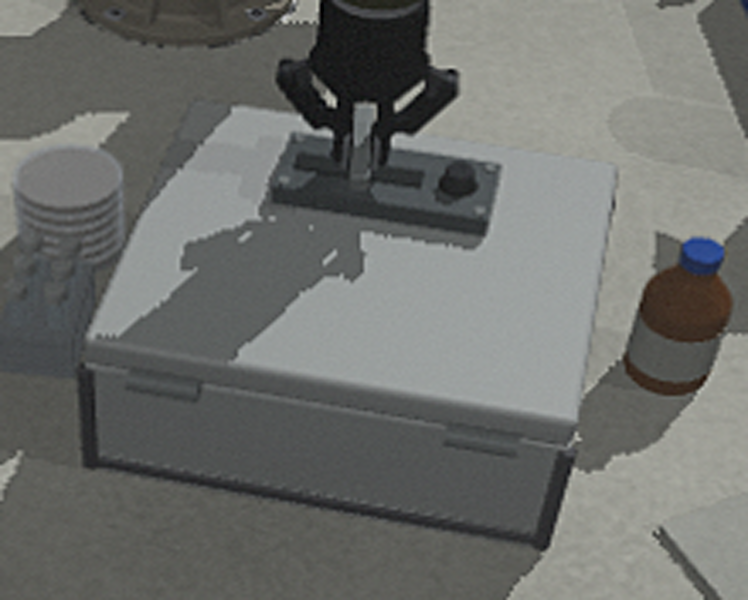

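View pics/s16b.png

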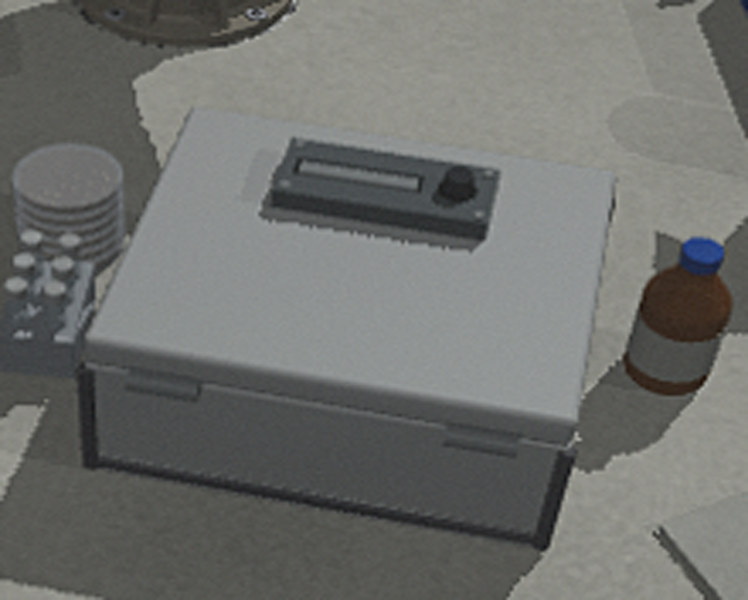

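The far lid edge, nearest the robot, has risen from y≈178 to 168 with a steady pull of about 5 N, so the latch is free. I'll raise the lid along its arc.

Request:
{"fn": "jog_arm", "kwargs": {
  "plan": [
    [0.0005, -0.0001, 0.0036, 0.249, 0.942, 0],
    [0.0005, -0.0001, 0.0036, 0.249, 0.942, 0],
    [0.0006, -0.0002, 0.0036, 0.249, 0.942, 0],
    [0.0007, -0.0002, 0.0036, 0.249, 0.942, 0],
    [0.0007, -0.0002, 0.0036, 0.249, 0.942, 0],
    [0.0008, -0.0002, 0.0036, 0.249, 0.942, 0],
    [0.0009, -0.0002, 0.0036, 0.249, 0.942, 0],
    [0.0009, -0.0003, 0.0036, 0.249, 0.942, 0],
    [0.001, -0.0003, 0.0035, 0.249, 0.942, 0],
    [0.0011, -0.0003, 0.0035, 0.249, 0.942, 0]
  ],
  "force": 35
}}

```text
clock: 39.95
tcp_pos: [0.5411, 0.1212, 0.1952]
orientation: [-0.099, 0.056, 0.993, 0.02]
wrist_force: [2.2, -0.8, -5.9]
finger_gap: 0.0136
```

```bash
python3 st.py; python3 - <<'E'
from workcell import *
print(get_state()["joint_pos"])
E
```

```text
clock 39.95
tcp_pos [0.541 0.121 0.195]
orientation [-0.099  0.056  0.993  0.02 ]
wrist_force [ 2.164 -0.808 -5.928]
ft_torque [-0.233 -0.939  0.135]
finger_gap 0.01363821058749558
tau [  0.659 -57.941  28.332   2.801   0.468   0.131]
turned cw deg 81.80682450395997
[0.03936758 0.44946802 0.21956418 1.53433545 0.05923513 0.14543886]
```

Request:
{"fn": "jog_arm", "kwargs": {
  "plan": [
    [0.0011, -0.0003, 0.0035, 0.249, 0.942, 0],
    [0.0012, -0.0003, 0.0035, 0.249, 0.942, 0],
    [0.0012, -0.0003, 0.0035, 0.249, 0.942, 0],
    [0.0013, -0.0003, 0.0034, 0.249, 0.942, 0],
    [0.0013, -0.0003, 0.0034, 0.249, 0.942, 0],
    [0.0014, -0.0004, 0.0034, 0.249, 0.942, 0],
    [0.0014, -0.0004, 0.0034, 0.249, 0.942, 0],
    [0.0015, -0.0004, 0.0033, 0.249, 0.942, 0],
    [0.0016, -0.0004, 0.0033, 0.249, 0.942, 0],
    [0.0016, -0.0004, 0.0033, 0.249, 0.942, 0]
  ]
}}

```text
clock: 40.95
tcp_pos: [0.5545, 0.1176, 0.229]
orientation: [-0.182, 0.055, 0.981, 0.037]
wrist_force: [1.6, 0.2, -6.0]
finger_gap: 0.0134
```

```bash
python3 st.py; python3 - <<'E'
from workcell import *
from h import *
im=read_camera("scene")[:,:,::-1]
cv2.imwrite("pics/s17.png",cv2.resize(im[60:320,180:460],None,fx=2.8,fy=2.3,interpolation=cv2.INTER_CUBIC))
print(get_state()["joint_pos"])
E
```

```text
clock 40.95
tcp_pos [0.554 0.118 0.229]
orientation [-0.182  0.055  0.981  0.037]
wrist_force [ 1.595  0.223 -6.036]
ft_torque [-0.346 -0.963  0.16 ]
finger_gap 0.013405227397772789
tau [  0.636 -66.47   26.902   4.157   0.709   0.135]
turned cw deg 81.8082785183843
[0.00910849 0.64257509 0.56551594 1.85513013 0.09702847 0.10373174]
```

View pics/s17.png

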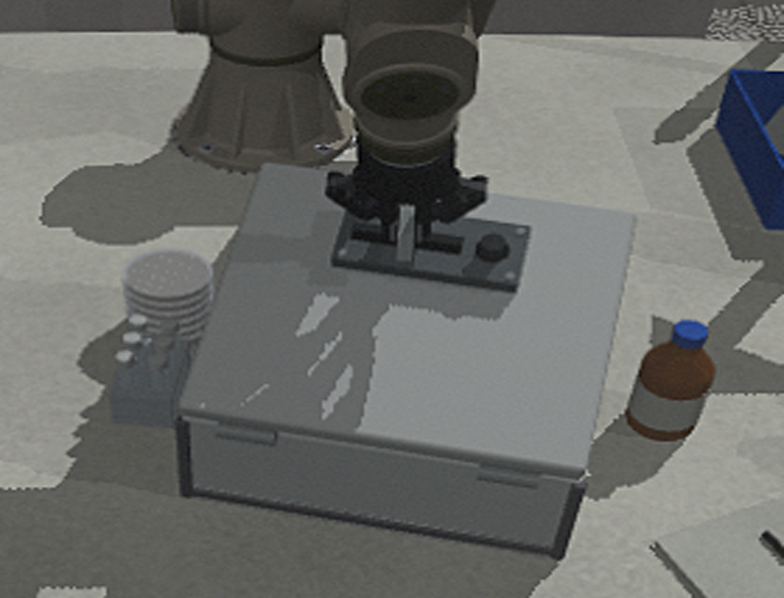

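Request:
{"fn": "jog_arm", "kwargs": {
  "plan": [
    [0, 0, 0, 0, 0, 0],
    [0, 0, 0, 0, 0, 0],
    [0, 0, 0, 0, 0, 0],
    [0, 0, 0, 0, 0, 0],
    [0, 0, 0, 0, 0, 0],
    [0, 0, 0, 0, 0, 0],
    [0, 0, 0, 0, 0, 0],
    [0, 0, 0, 0, 0, 0],
    [0, 0, 0, 0, 0, 0],
    [0, 0, 0, 0, 0, 0]
  ],
  "hand": 0.45
}}

```text
clock: 42.0
tcp_pos: [0.5547, 0.1177, 0.229]
orientation: [-0.18, 0.055, 0.981, 0.037]
wrist_force: [-0.4, 0.6, 0.5]
finger_gap: 0.0386
```

```bash
python3 st.py; python3 - <<'E'
from workcell import *
from h import *
im=read_camera("scene")[:,:,::-1]
cv2.imwrite("pics/s18.png",cv2.resize(im[60:320,180:460],None,fx=2.8,fy=2.3,interpolation=cv2.INTER_CUBIC))
E
```

```text
clock 42.0
tcp_pos [0.555 0.118 0.229]
orientation [-0.18   0.055  0.981  0.037]
wrist_force [-0.423  0.576  0.523]
ft_torque [-0.078 -0.299 -0.044]
finger_gap 0.03858764505542075
tau [  0.007 -61.855  26.663   3.438   0.305   0.   ]
turned cw deg 81.8118603687661
```

View pics/s18.png

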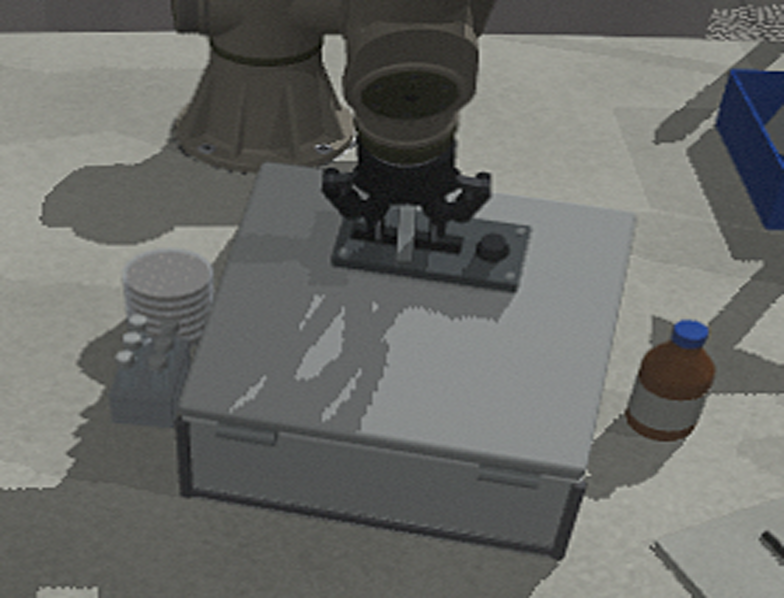

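Request:
{"fn": "jog_arm", "kwargs": {
  "plan": [
    [0.0014, -0.0004, 0.0037, 0, 0, 0],
    [0.0028, -0.0007, 0.0075, 0, 0, 0],
    [0.0042, -0.0011, 0.0112, 0, 0, 0],
    [0.0042, -0.0011, 0.0112, 0, 0, 0],
    [0.0042, -0.0011, 0.0112, 0, 0, 0],
    [0.0042, -0.0011, 0.0112, 0, 0, 0],
    [0.0042, -0.0011, 0.0112, 0, 0, 0],
    [0.0042, -0.0011, 0.0112, 0, 0, 0],
    [0, 0, 0.01, 0, 0, 0],
    [0, 0, 0, 0, 0, 0]
  ]
}}

```text
clock: 43.05
tcp_pos: [0.5846, 0.11, 0.3184]
orientation: [-0.179, 0.055, 0.982, 0.037]
wrist_force: [0.4, 0.1, 0.2]
finger_gap: 0.0383
```

```bash
python3 st.py; python3 - <<'E'
from workcell import *
from h import *
im=read_camera("scene")[:,:,::-1]
cv2.imwrite("pics/s19.png",cv2.resize(im[60:320,180:460],None,fx=2.8,fy=2.3,interpolation=cv2.INTER_CUBIC))
cv2.imwrite("pics/t19.png",read_camera("top")[:,:,::-1])
c=calibration("scene")
# predicted front lid corners for several angles
xc=np.array([.9668,-.2554,0]);yc=np.array([.2554,.9668,0]);zc=np.array([0,0,1.])
H=np.array([.5331,.1232,.13])+.215*xc
for th in (.30,.34,.37,.4):
  r=[]
  for y in (.187,-.153): # approx corners about pocket (housing offset)
    p=H-.3*(np.cos(th)*xc-np.sin(th)*zc)+.03*(np.sin(th)*xc+np.cos(th)*zc)+y*yc
    q=proj(c,[p])[0]; r.append(((q-[180,60])*[2.8,2.3]).round(0))
  print(th,r)
E
```

```text
clock 43.05
tcp_pos [0.585 0.11  0.318]
orientation [-0.179  0.055  0.982  0.037]
wrist_force [0.412 0.121 0.208]
ft_torque [-0.077 -0.322  0.036]
finger_gap 0.03828252634845574
tau [ -0.191 -65.497  24.38    3.891   0.286  -0.001]
turned cw deg 81.81067738839343
0.3 [array([629., 215.]), array([258., 164.])]
0.34 [array([631., 210.]), array([257., 159.])]
0.37 [array([632., 206.]), array([256., 155.])]
0.4 [array([634., 203.]), array([255., 151.])]
```

View pics/s19.png

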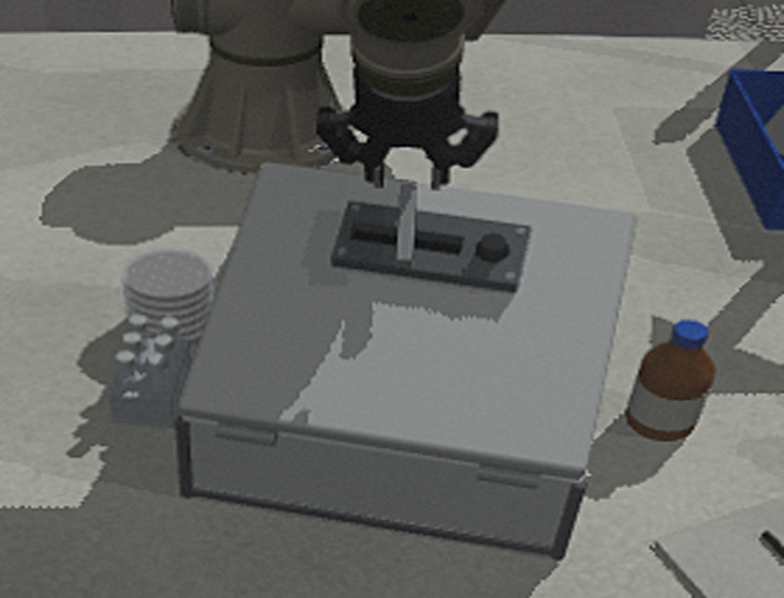

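View pics/t19.png

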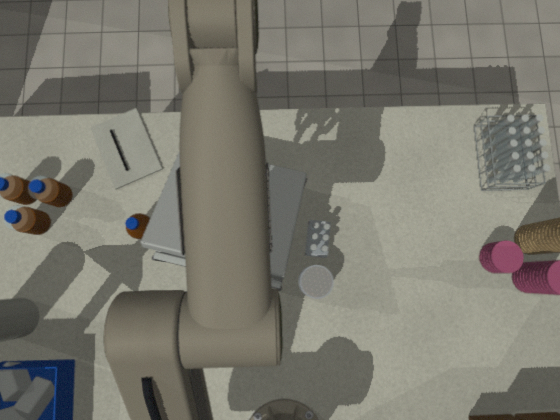

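```bash
python3 - <<'E'
from workcell import *
from h import *
c=calibration("scene")
xc=np.array([.9668,-.2554,0]);yc=np.array([.2554,.9668,0]);zc=np.array([0,0,1.])
H=np.array([.5331,.1232,.13])+.215*xc
def P(th,y):return proj(c,[H-.3*(np.cos(th)*xc-np.sin(th)*zc)+.03*(np.sin(th)*xc+np.cos(th)*zc)+y*yc])[0]
print(P(0,.187),P(0,-.153),"obs",(400.6,177.3),(276.8,156))
for th in (.03,.3,.34,.37,.4):print(th,P(th,.187),P(th,-.153))
f=lambda x,y:(180+x/2.8,60+y/2.3)
print("obs",f(635,213),f(265,165))
# housing corner / housing edges: button-top & housing corners
def Q(th,x,y,z):return proj(c,[H+(x-.215)*(np.cos(th)*xc-np.sin(th)*zc)+(.03+z)*(np.sin(th)*xc+np.cos(th)*zc)+y*yc])[0]
for th in (0,.3,.34,.37,.4):print(th,Q(th,-.035,.102,.02),Q(th,.035,.102,.02),Q(th,-.035,-.058,.02),Q(th,.035,-.058,.02))
im=cv2.imread("pics/s19.png")
cv2.imwrite("pics/s19c.png",cv2.resize(im[130:310,220:650],None,fx=1.8,fy=1.8*2.8/2.3))
E
```

```text
[399.71218023 174.47349201] [274.14889063 152.85048437] obs (400.6, 177.3) (276.8, 156)
0.03 [400.25255883 172.12413672] [274.07929344 150.46586682]
0.3 [404.80561131 153.59257451] [272.25922764 131.43015777]
0.34 [405.42340028 151.3056949 ] [271.79867562 129.03862686]
0.37 [405.8754387  149.67872094] [271.41961893 127.32782544]
0.4 [406.31732464 148.13014017] [271.01142389 125.69076586]
obs (406.78571428571433, 152.60869565217394) (274.64285714285717, 131.73913043478262)
0 [366.41904378 175.10615489] [362.8340647  193.16745394] [305.05687494 164.45319275] [299.22668325 181.86495504]
0.3 [368.76781214 159.53052335] [364.19910941 183.68288596] [304.23366865 148.56830457] [298.02158866 172.07585756]
0.34 [368.98147969 157.95681788] [364.29639815 182.85523334] [303.96889701 146.93876402] [297.74195295 171.19595597]
0.37 [369.12483729 156.86406672] [364.35529416 182.30839526] [303.74537219 145.80178171] [297.51360375 170.60811252]
0.4 [369.25335373 155.84868125] [364.40191208 181.82633291] [303.50026348 144.74012221] [297.2692772  170.08348363]
```

View pics/s19c.png

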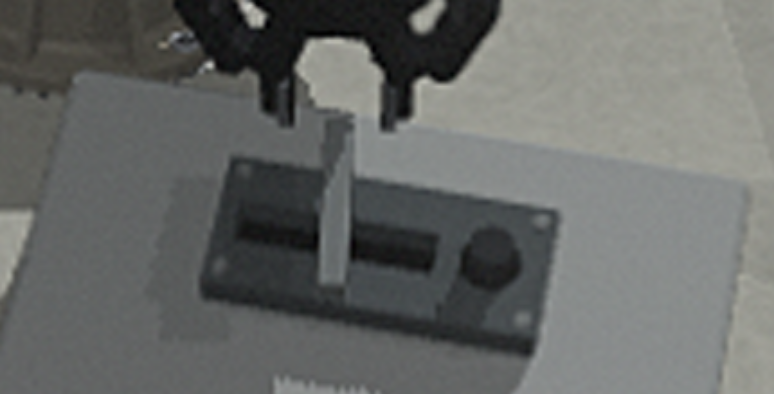

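```bash
python3 -c "
from workcell import *
print(hand_in())"
```

```text
the job is handed in; nothing more can be done
None
```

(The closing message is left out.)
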